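# Put the shortbread away in the locking biscuit drawer

## Robot

A 6-joint arm with a two-finger parallel gripper is mounted at the origin on the work surface. World frame = base frame: x ahead of the robot, y to its left, z up, the work surface at z = 0. Lengths are in m, angles in rad, forces in N, time in s.
With the tool pointing down it reaches from about 0.25 to 0.775 m from the base axis. Payload 4 kg.
Tool frame: the origin (TCP) lies on the centre line of the jaws, within the pads' length; the fingertips stand robot.tips_ahead ahead of it and the grasp point (between the pads) lies 8 mm behind it (robot.tips_ahead is the distance from the TCP to the fingertips, in m); z points along the fingers, y is the line along which they close (so a half turn about z gives the same grasp; the last joint's range is limited). The gripper opens to 94 mm and grips with 3 to 60 N. Pads are 16 mm wide; open, the fingers measure 119 mm over their backs; the gripper's body (75 mm by 177 mm) begins 78 mm behind the grasp point.
Start: joints at [-1.395, 0.087, 1.371, -0, 1.684, -0.103], TCP at [0.151, -0.529, 0.217] pointing down, gripper open.
Joint ranges: [-3.1, 3.1], [-0.76, 2.03], [0.27, 2.55], [-1.08, 4.22], [0.17, 2.65], [-2.57, 2.57]. Speed limits (rad/s): [2.79, 2.79, 3.14, 3.14, 3.14, 3.14].

## Interface

Orientations are given as [roll, pitch, yaw] about the fixed x, y, z axes, in that order (R = Rz(yaw) Ry(pitch) Rx(roll)).
In Python, from bench import robot, snapshot, close_job, spotter gives the robot as it stands. The module is installed in compiled form; this text tells all that it offers.
- The arm moves only by the tool servo_tool, never from a script. Its argument "commands" is one flat list of numbers, 7 for each row, row after row: the shift along the tool's x, y, z in m, then the turn, a rotation vector about the tool's x, y, z in degrees, then the finger opening in m, from 0 to 0.094. In form: [x, y, z, ax, ay, az, grip, x, y, z, ax, ay, az, grip, ...]. A call has 1 to 10 rows; each row is the pose to reach, as a shift and turn from the pose commanded when the call began, along the tool's axes at that moment; what a row does not reach only later rows make up. A row lasts 1/8 s, in which the tool goes at most 62.5 mm and 10.7 degrees, less where a joint would pass 70% of its speed; a pose out of reach is approached as far as the arm can. A call with a gripper value outside its range is refused whole. The fingers move at their own pace and stop on an object; the grip force is fixed at half the most. Time passes only in rows, so rows that repeat a pose let the fingers close. It gives the time, the measured TCP pose, the force, the opening and the grip force at its end, in the units of the state.
- robot.get_obs(): the state, without advancing time (a new reading comes with each control period).
- snapshot(name): name is "scene" or "top" or "wrist"; returns a dict with "img" (384x512x3 uint8, blue, green, red), "camera_matrix" (3x3 intrinsics, pixels), "extrinsics" (4x4, takes a point from camera to world coordinates); the wrist camera has in their place "hand_eye" (4x4, takes a point from camera to tool coordinates, whose origin is the TCP and whose axes are the flange's). Camera axes: x right, y down, z forward; pixel columns grow to the right and rows downward; lengths in m; the calibration is good to about 2 mm. A picture is of the moment at which its call begins: read the wrist's pose just before it. There is no depth.
- close_job(): hands the job in; it is judged then, once.
Trained networks look in a picture, given as the dict that the camera call returned (one of the last four; its "shot" number tells which), for a name from the list of things; names that differ only in an ending like _2 or _b are one class to them, and where a whole thing is asked for, a point or a joint stands for the part that bears it (a point fixed in the world has none). Each returns a list of dicts, best first, with "conf" (0 to 1); they miss things now and then, are a little off and sometimes report something else, mostly with a low value. They report only what shows in the picture. A call takes as long as a camera call.
- spotter.trace(name, picture): "region" (384x512 bool, what is visible of it) and "box" ([left, top, width, height] in pixels, round what is visible of it).
The state is a dict: "time": time; "joint_positions": joint angles; "qvel": joint speeds; "joint_torque": joint torques, N m; "tool_pos": TCP position; "ee_rot": TCP orientation; "wrist_force": force on the tool from outside, world axes, zero at the start; "wrist_torque": the same for the moment, N m; "width": finger opening in m; "finger_force": force on a finger pad.
Only numpy, scipy, OpenCV 4.12 (cv2) and the standard library are available. Lean on these libraries where they do the work, as an engineer would, in place of code of your own. Each camera call takes 0.05 s, during which the arm holds its last target. There are 200 camera calls.

## Task

Put the shortbread away: flip the cam lever on the biscuit cabinet right over to the back to free the drawer, pull the drawer out to its stop, and tip the scoop tray over the open drawer so that its shortbread slides in; pieces lying on the counter go into the drawer too. Then stand the empty tray level on the middle of the iron trivet and let go of it, push the drawer fully home, and only then flip the lever all the way back to the front to lock it. Leave the mill, oil bottle, mug and salt jar where they are.

Things in the scene. Friction and masses are not known exactly. Their poses are not given: they have to be found in the camera images.
- cabinet: low wooden biscuit cabinet fixed to the counter, 220 deep (x) x 250 wide (y) x 100 mm high, one drawer; origin at the centre of its underside, x points from its front to its back (front plane at x = -110 mm), y to the left as seen from the robot. A fixed stack of saucers 22 mm high stands on top at x = 45, y = -50 mm, radius 55 mm
- drawer (a joint): how far the drawer is out, m: 0 shut (front panel against the cabinet), 0.14 at its stop; slides along the cabinet's -x with about 1.5 N of friction and stays where it is left. Its front panel is 10 mm thick, 250 mm wide, from 12 to 105 mm above the counter; while the lever is locked its tongue catches the panel after a few mm
- drawer_in (a point): point on the drawer's inner floor (18 mm above the counter), moves with the drawer, axes as the cabinet's: the centre of the opening (140 x 206 mm) when the drawer is at its stop. The inside spans x = -70 to +114 and y = -103 to +103 mm of it; side walls 6 mm thick, tops 48 mm above the inner floor; the cabinet's roof passes 72 mm above the inner floor
- drawer_handle (a point): middle of the drawer's bar handle: a level steel bar 10 mm thick and 100 mm long, along the cabinet's y, 72 mm above the counter, its axis 40 mm in front of the panel, so there is 35 mm clear behind it, open above and below; off-centre, 25 mm towards -y
- lever (a joint): angle of the cam lever, rad: 0 locked (arm leaning 0.85 rad from upright towards the front, tongue hanging down in front of the drawer panel), 1.9 free (arm flipped over, leaning 1.05 rad from upright towards the back, tongue lifted, jutting 12 mm out in front of the cabinet's front plane at the height of the hub and above). It stays where it is left; about 4 to 5 N at the ball moves it
- lever_hub (a point): point on the lever's axis, which is level and parallel to the cabinet's y; 14 mm above the cabinet top, 8 mm behind its front plane, 85 mm to the left of its middle (+y)
- lever_tip (a point): centre of the black ball (22 mm across) at the end of the lever's 10 mm thick arm, 70 mm from the hub; it swings in the cabinet's x-z plane
- tray: shallow scoop tray of smooth sheet metal, 170 long (x) x 100 wide (y), floor 5 mm thick, side walls 25 mm high and 5 mm thick, no wall at its +x end (the lip), 0.22 to 0.36 kg; at its -x end an upright dark wooden grip. Origin at the centre of its underside, z up. Shortbread begins to slide off the sheet at a slope of about 15 to 22 degrees
- tray_lip (a point): middle of the tray's open end, on top of its floor (x = +85, z = 5 mm from the tray's origin)
- tray_grip (a point): middle of the upper part of the tray's wooden grip (x = -78, z = 62 mm from the tray's origin): an upright slab 14 mm thick (along the tray's x), 64 mm wide (y), its top 90 mm above the tray's underside; from 30 mm up it is free on both sides
- trivet: round black iron trivet, 170 mm across, top 12 mm above the counter, fixed; origin at the centre of its underside
- bread1: a piece of shortbread, a pale rounded block 34 x 24 x 18 mm (x, y, z), 30 g; origin at the centre of its underside. Up to five pieces lie flat on the tray, up to two on the counter beside the cabinet; 4 to 6 of the seven are present (None = absent)
- bread2: a piece of shortbread, a pale rounded block 34 x 24 x 18 mm (x, y, z), 30 g; origin at the centre of its underside. Up to five pieces lie flat on the tray, up to two on the counter beside the cabinet; 4 to 6 of the seven are present (None = absent)
- bread3: a piece of shortbread, a pale rounded block 34 x 24 x 18 mm (x, y, z), 30 g; origin at the centre of its underside. Up to five pieces lie flat on the tray, up to two on the counter beside the cabinet; 4 to 6 of the seven are present (None = absent)
- bread4: a piece of shortbread, a pale rounded block 34 x 24 x 18 mm (x, y, z), 30 g; origin at the centre of its underside. Up to five pieces lie flat on the tray, up to two on the counter beside the cabinet; 4 to 6 of the seven are present (None = absent)
- bread5: a piece of shortbread, a pale rounded block 34 x 24 x 18 mm (x, y, z), 30 g; origin at the centre of its underside. Up to five pieces lie flat on the tray, up to two on the counter beside the cabinet; 4 to 6 of the seven are present (None = absent)
- bread6: a piece of shortbread, a pale rounded block 34 x 24 x 18 mm (x, y, z), 30 g; origin at the centre of its underside. Up to five pieces lie flat on the tray, up to two on the counter beside the cabinet; 4 to 6 of the seven are present (None = absent)
- bread7: a piece of shortbread, a pale rounded block 34 x 24 x 18 mm (x, y, z), 30 g; origin at the centre of its underside. Up to five pieces lie flat on the tray, up to two on the counter beside the cabinet; 4 to 6 of the seven are present (None = absent)
- mill: bystander: white pepper mill, 54 mm across, 147 mm high, to one side, beyond the tray or the trivet; origin under its centre
- oil: bystander: white oil bottle with a cork, 64 mm across, 170 mm high, to one side, beyond the tray or the trivet; origin under its centre
- mug: bystander: blue mug, 76 mm across, 85 mm high, near the robot; origin under its centre
- salt: bystander: glass salt jar, 44 mm across, 75 mm high, near the robot; origin under its centre

How it is judged:
On the way, in this order (a step that is already met when the one before it is completed fails the run):
1. the lever is flipped over to the back (free) with the drawer still shut (value of joint lever above 1.5 rad and value of joint drawer below 0.02 m), for 0.2 s.
2. the drawer is out at its stop (value of joint lever above 1.5 rad and value of joint drawer above 0.13 m), for 0.2 s.
3. the tray is tipped, its lip over the open drawer (angle between tray's own z axis and vertical above 0.35 rad and x of tray_lip in the frame of drawer_in between -0.08 and 0.08 m and y of tray_lip in the frame of drawer_in between -0.12 and 0.12 m and z of tray_lip in the frame of drawer_in below 0.15 m and value of joint drawer above 0.11 m), for 0.2 s.
4. all the shortbread is in the drawer and the tray stands level on the middle of the trivet, let go (x of bread1 in the frame of drawer_in between -0.075 and 0.12 m and y of bread1 in the frame of drawer_in between -0.108 and 0.108 m and z of bread1 in the frame of drawer_in between -0.006 and 0.06 m and x of bread2 in the frame of drawer_in between -0.075 and 0.12 m and y of bread2 in the frame of drawer_in between -0.108 and 0.108 m and z of bread2 in the frame of drawer_in between -0.006 and 0.06 m and x of bread3 in the frame of drawer_in between -0.075 and 0.12 m and y of bread3 in the frame of drawer_in between -0.108 and 0.108 m and z of bread3 in the frame of drawer_in between -0.006 and 0.06 m and x of bread4 in the frame of drawer_in between -0.075 and 0.12 m and y of bread4 in the frame of drawer_in between -0.108 and 0.108 m and z of bread4 in the frame of drawer_in between -0.006 and 0.06 m and x of bread5 in the frame of drawer_in between -0.075 and 0.12 m and y of bread5 in the frame of drawer_in between -0.108 and 0.108 m and z of bread5 in the frame of drawer_in between -0.006 and 0.06 m and x of bread6 in the frame of drawer_in between -0.075 and 0.12 m and y of bread6 in the frame of drawer_in between -0.108 and 0.108 m and z of bread6 in the frame of drawer_in between -0.006 and 0.06 m and x of bread7 in the frame of drawer_in between -0.075 and 0.12 m and y of bread7 in the frame of drawer_in between -0.108 and 0.108 m and z of bread7 in the frame of drawer_in between -0.006 and 0.06 m and horizontal distance between tray and trivet below 0.035 m and height (world z) of tray between 0.007 and 0.02 m and angle between tray's own z axis and vertical below 0.08 rad and contact force between the fingers and tray below 0.3 N), for 0.2 s.
5. the drawer is pushed fully home, the lever still flipped to the back (value of joint drawer below 0.006 m and value of joint lever above 1.2 rad), for 0.2 s.
At the end, for the whole second after the job is handed in: All present shortbread in the drawer, drawer shut to within 8 mm, lever locked (below 0.2 rad), tray released and level on the trivet, its centre within 35 mm of the trivet's (all of step 4 and linear speed of tray below 0.02 m/s and value of joint drawer below 0.008 m and value of joint lever below 0.2 rad); the robot touches nothing.
It fails at once if the mill is shifted more than 40 mm or tipped over (distance of mill from where it was at the start of the episode above 0.04 m or angle between mill's own z axis and vertical above 0.5 rad).
It fails at once if the oil is shifted more than 40 mm or tipped over (distance of oil from where it was at the start of the episode above 0.04 m or angle between oil's own z axis and vertical above 0.5 rad).
It fails at once if the mug is shifted more than 40 mm or tipped over (distance of mug from where it was at the start of the episode above 0.04 m or angle between mug's own z axis and vertical above 0.5 rad).
It fails at once if the salt is shifted more than 40 mm or tipped over (distance of salt from where it was at the start of the episode above 0.04 m or angle between salt's own z axis and vertical above 0.5 rad).
Of bread1, bread2, bread3, bread4, bread5, bread6, bread7 only 4 to 6 are there at a start; the rules pass over those that are not, and their reading is None.
At some moment in a run one of tray, bread1, bread2, bread3, bread4, bread5, bread6, bread7 may be knocked a few centimetres aside while the robot is not near it.
It also fails if it takes over 208 s, if anything falls off the work surface, if the arm or the gripper's body presses on something with over 40 N, if the wrist force passes 120 N, or if a joint passes its speed limit or range.

## Working session

There is one attempt and no reset: what is moved stays moved. The work goes in short steps, Python scripts to look and compute and a tool call to move; the robot and the scene stay as the last step left them, time stands still between calls to the robot, and variables do not carry over. Pictures are saved under pics/ and viewed, at most 14 in all, crops included, and the job is handed in when it is done.

Besides the shell and the picture viewer there is one more tool, called after "Request:" in YAML: its name, and indented under it one key for each argument. servo_tool: Moves the arm, as the interface text tells. Its arguments: {"type":"object","properties":{"commands":{"type":"array","items":{"type":"number"}}},"required":["commands"]}

```bash
mkdir -p pics; cat > h.py <<'E'
import numpy as np, cv2
from scipy.spatial.transform import Rotation as R
from bench import robot, snapshot, close_job, spotter
def tool():
    o=robot.get_obs(); T=np.eye(4); T[:3,3]=o['tool_pos']; T[:3,:3]=R.from_euler('xyz',o['ee_rot']).as_matrix(); return T
def shot(n,save=None):
    T=tool(); p=snapshot(n)
    p['E']=np.array(p['extrinsics']) if 'extrinsics' in p else T@np.array(p['hand_eye'])
    p['K']=np.array(p['camera_matrix'])
    if save: cv2.imwrite('pics/'+save+'.png',p['img'])
    return p
def onz(p,uv,z):
    d=p['E'][:3,:3]@np.linalg.solve(p['K'],[uv[0],uv[1],1]); o=p['E'][:3,3]
    return o+d*(z-o[2])/d[2]
def tri(L): # list of (p,uv)
    A=[];b=[]
    for p,uv in L:
        d=p['E'][:3,:3]@np.linalg.solve(p['K'],[uv[0],uv[1],1]); d/=np.linalg.norm(d)
        M=np.eye(3)-np.outer(d,d); A.append(M); b.append(M@p['E'][:3,3])
    A=np.vstack(A);b=np.hstack(b); x=np.linalg.lstsq(A,b,rcond=None)[0]
    return x,np.linalg.norm(A@x-b)
def proj(p,X):
    c=np.linalg.inv(p['E'])@np.append(X,1); q=p['K']@c[:3]; return q[:2]/q[2]
def cen(m): 
    v,u=np.nonzero(m); return np.array([u.mean(),v.mean()])
E
python3 - <<'E'
from h import *
np.set_printoptions(precision=4,suppress=True)
print(robot.get_obs(), robot.tips_ahead)
for n in ['scene','top']:
    p=shot(n,n); print(n,p['E'].round(3).tolist(),p['K'].tolist())
    for t in ['cabinet','drawer_handle','lever_tip','tray','tray_grip','trivet','bread1','mill','oil','mug','salt']:
        for r in spotter.trace(t,p)[:8]:
            print(t,round(r['conf'],2),r['box'],cen(r['region']))
a=cv2.imread('pics/scene.png');b=cv2.imread('pics/top.png')
E
```

```text
{'time': 0.0, 'joint_positions': array([-1.3951,  0.088 ,  1.3723, -0.    ,  1.6836, -0.1031]), 'qvel': array([ 0.0005,  0.0009, -0.0001,  0.0008, -0.0003, -0.001 ]), 'joint_torque': array([  0.0001, -34.0185, -30.2429,   0.0719,   0.033 ,  -0.0002]), 'tool_pos': array([ 0.1513, -0.5282,  0.2153]), 'ee_rot': array([-3.1394, -0.0002,  0.2788]), 'wrist_force': array([ 0.0317, -0.7217,  0.8649]), 'wrist_torque': array([ 0.0632, -0.0353,  0.0139]), 'finger_force': 0.0, 'width': 0.09371591254900428} 0.011
scene [[0.875, 0.375, -0.307, 0.883], [0.485, -0.684, 0.545, -0.582], [-0.006, -0.626, -0.78, 0.955], [0.0, 0.0, 0.0, 1.0]] [[359.2588165160233, 0.0, 256.8959449932688], [0.0, 359.2588165160233, 191.88383127908196], [0.0, 0.0, 1.0]]
cabinet 0.66 [251.9, 162.9, 118.7, 121.6] [309.3697 226.3247]
drawer_handle 0.96 [254.7, 175.4, 45.7, 68.8] [270.3901 209.5333]
lever_tip 0.66 [281.8, 160.7, 24.2, 21.9] [291.0462 171.6936]
tray 0.75 [147.1, 263.9, 67.2, 77.2] [176.7845 299.0221]
tray_grip 0.93 [145.5, 260.9, 69.0, 82.2] [176.684  299.1278]
trivet 0.85 [270.7, 130.0, 42.4, 26.9] [292.8239 147
[... 1037 characters left out ...]
 201.0429]
tray_grip 0.67 [333.4, 181.7, 45.2, 54.7] [354.0525 208.1193]
trivet 0.82 [129.5, 187.1, 41.9, 42.6] [150.7692 208.3636]
bread1 0.64 [353.0, 188.9, 9.4, 10.3] [358.7821 193.9615]
bread1 0.46 [175.4, 165.6, 4.9, 8.9] [176.     169.5079]
bread1 0.44 [314.5, 157.4, 10.2, 9.7] [319.1091 163.6727]
bread1 0.43 [345.7, 197.9, 13.1, 10.5] [347.4878 201.0854]
mill 0.81 [362.0, 138.9, 25.9, 30.3] [374.3862 154.6225]
mill 0.21 [282.1, 243.6, 35.0, 25.5] [300.6922 257.1304]
oil 0.66 [110.4, 152.5, 28.2, 23.5] [122.5111 163.6458]
mug 0.64 [282.5, 244.9, 35.4, 25.4] [300.875  257.1915]
mug 0.59 [339.8, 206.3, 9.3, 15.9] [344.5522 213.209 ]
salt 0.6 [198.8, 249.4, 10.9, 12.1] [204.5    254.3333]
```

View pics/scene.png

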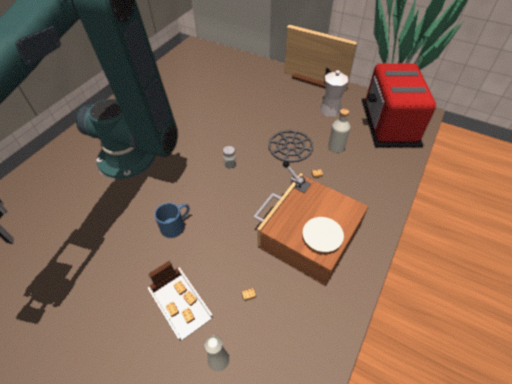

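View pics/top.png

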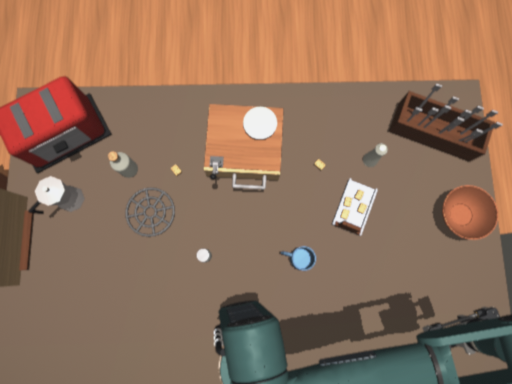

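The scene shows four pieces on the tray (about 180,300). Two lie on the counter, at (317,173) and (249,294). The top view has the cabinet around (244,140), the lever ball at (215,177), the handle at (249,184), the tray at (355,207) and the trivet at (150,211).

```bash
python3 - <<'E'
from h import *
np.set_printoptions(precision=4,suppress=True)
s=shot('scene');t=shot('top')
m=lambda n,p,i=0:cen(spotter.trace(n,p)[i]['region'])
for n,z in [('trivet',.012),('tray',.005)]:
    print(n,onz(s,m(n,s),z),onz(t,m(n,t),z))
for uv in [(176,169.5),(319,163.7),(358.8,194),(347.5,201)]: print('bread',onz(t,uv,.018))
for uv in [(317,173),(249,294)]: print('bread scene',onz(s,uv,.018))
print('ball',tri([(s,(287,164.5)),(t,(215.5,177.5))]))
print('salt',onz(t,(203,255),.075),'mug',onz(t,(303,259),.085),'oil',onz(t,(113,156),.17),'mill',onz(t,(381,149),.147))
print('cab corners z.1', [onz(t,uv,.1) for uv in [(209.5,105.5),(283,107.5),(204.5,166)]])
# enlarged crops
c=np.hstack([cv2.resize(t['img'][95:200,195:295],(400,420),interpolation=cv2.INTER_CUBIC),cv2.resize(s['img'][150:255,245:345],(400,420),interpolation=cv2.INTER_CUBIC)])
cv2.imwrite('pics/c1.png',c)
E
```

```text
trivet [0.5116 0.336  0.012 ] [0.5099 0.3349 0.012 ]
tray [ 0.4987 -0.353   0.005 ] [ 0.5071 -0.3579  0.005 ]
bread [0.6509 0.2549 0.018 ]
bread [ 0.6627 -0.2423  0.018 ]
bread [ 0.5532 -0.3734  0.018 ]
bread [ 0.5296 -0.3332  0.018 ]
bread scene [0.6566 0.2473 0.018 ]
bread scene [ 0.6677 -0.2493  0.018 ]
ball (array([0.593 , 0.1078, 0.1572]), np.float64(0.008265325998311306))
salt [0.3541 0.1518 0.075 ] mug [ 0.3359 -0.1655  0.085 ] oil [0.6594 0.4214 0.17  ] mill [ 0.6737 -0.419   0.147 ]
cab corners z.1 [array([0.8501, 0.1302, 0.1   ]), array([ 0.8383, -0.1169,  0.1   ]), array([0.6404, 0.1457, 0.1   ])]
```

View pics/c1.png

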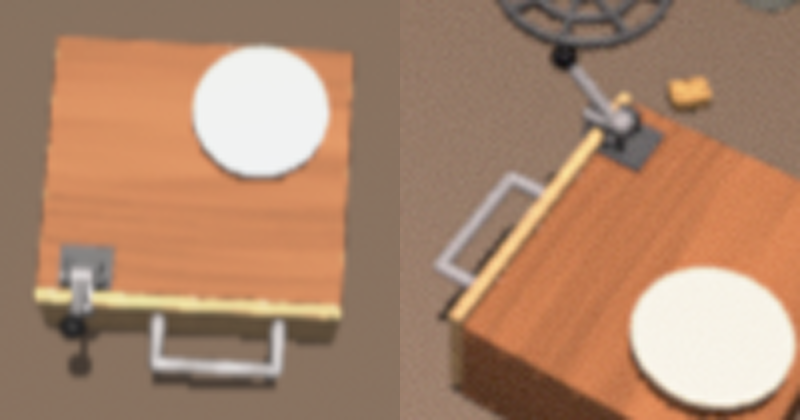

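```bash
cat >> h.py <<'E'
def cab(q,X):
    c,s=np.cos(q[2]),np.sin(q[2]); return np.array([q[0]+c*X[0]-s*X[1],q[1]+s*X[0]+c*X[1],X[2]])
E
python3 - <<'E'
from h import *
from scipy.optimize import least_squares
np.set_printoptions(precision=4,suppress=True)
s=shot('scene');t=shot('top')
f=lambda u,v:(195+u/4-.4,95+v/4-.4)
g=lambda u,v:(245+(u-400)/4-.4,150+v/4-.4)
tip=(-.1546,.085,.160)
pts=[(t,f(58,37),(.11,.125,.1)),(t,f(352,52),(.11,-.125,.1)),(t,f(261,112),(.045,-.05,.122)),(t,f(72,326),tip),
(t,f(157,367),(-.16,.025,.075)),(t,f(279,374),(-.16,-.075,.075)),(t,f(37,300),(-.120,.125,.105)),(t,f(338,317),(-.12,-.125,.105)),
(s,g(711,338),(.045,-.05,.122)),(s,g(564,56),tip),(s,g(511,178),(-.16,.025,.075)),(s,g(441,265),(-.16,-.075,.075)),(s,g(455,318),(-.12,-.125,.105)),(s,g(626,96),(-.12,.125,.105))]
fn=lambda q:np.hstack([proj(p,cab(q,X))-uv for p,uv,X in pts])
r=least_squares(fn,[.74,0,-.05],loss='soft_l1');print(r.x,r.fun.round(1).reshape(-1,2))
q=r.x
for n,X in dict(tip0=tip,hub=(-.102,.085,.114),handle=(-.16,-.025,.072),din=(-.18,0,.018),tip1=(-.102+.07*np.sin(1.05),.085,.114+.07*np.cos(1.05))).items(): print(n,cab(q,X))
E
```

```text
[ 0.7391  0.0147 -0.0741] [[ 0.1 -0.6]
 [ 0.8 -0.4]
 [ 0.3 -0.6]
 [ 0.7  0.3]
 [ 0.  -1.6]
 [-0.2 -1.7]
 [-0.3 -0.5]
 [ 1.3 -0.5]
 [ 0.2 -1.4]
 [-0.5 -0.1]
 [ 0.  -0.8]
 [-0.1 -0.6]
 [-1.6 -1.4]
 [-1.1 -1.6]]
tip0 [0.5912 0.1109 0.16  ]
hub [0.6437 0.107  0.114 ]
handle [0.5777 0.0016 0.072 ]
din [0.5596 0.028  0.018 ]
tip1 [0.7042 0.1025 0.1488]
```

```bash
cat >> h.py <<'E'
Q=[.7391,.0147,-.0741]
def go(pos,rpy=(np.pi,0,-.074),T=None):
    T=tool() if T is None else T
    d=T[:3,:3].T@(np.array(pos)-T[:3,3]); r=R.from_matrix(T[:3,:3].T@R.from_euler('xyz',rpy).as_matrix()).as_rotvec(degrees=True)
    print('shift mm',(d*1000).round(1),'rotdeg',r.round(1))
E
python3 - <<'E'
from h import *
go((.591,.111,.25))
E
```

```text
shift mm [ 598.7 -494.1  -33.5] rotdeg [ 0.  -0.  20.2]
```

Request:
servo_tool:
  commands: [0.15, -0.123, -0.035, 0, 0, 10, 0.094, 0.3, -0.247, -0.035, 0, 0, 20, 0.094, 0.45, -0.37, -0.035, 0, 0, 20, 0.094, 0.598, -0.494, -0.035, 0, 0, 20, 0.094, 0.598, -0.494, -0.035, 0, 0, 20.2, 0.094, 0.598, -0.494, -0.035, 0, 0, 20.2, 0.094, 0.598, -0.494, -0.035, 0, 0, 20.2, 0.094, 0.598, -0.494, -0.035, 0, 0, 20.2, 0.094, 0.598, -0.494, -0.035, 0, 0, 20.2, 0.094, 0.598, -0.494, -0.035, 0, 0, 20.2, 0.094]

```text
time: 2.85
tool_pos: [0.5053, -0.0128, 0.2475]
ee_rot: [3.141, -0.001, -0.074]
wrist_force: [0.6, 0.1, 0.2]
width: 0.0941
finger_force: 0.0
```

Request:
servo_tool:
  commands: [0, 0, 0, 0, 0, 0, 0.094, 0, 0, 0, 0, 0, 0, 0.094, 0, 0, 0, 0, 0, 0, 0.094]

```text
time: 3.22
tool_pos: [0.5039, -0.016, 0.2473]
ee_rot: [3.141, -0.0, -0.076]
wrist_force: [-0.6, -0.7, -0.3]
width: 0.0937
finger_force: 0.0
```

```bash
python3 - <<'E'
from h import *
p=shot('wrist','w1'); go((.591,.111,.25)); print(np.array(p['hand_eye']).round(3).tolist(), proj(p,cab(Q,(-.1546,.085,.16))),proj(p,cab(Q,(-.16,.025,.077))),proj(p,cab(Q,(-.16,-.075,.077))))
E
```

```text
shift mm [  77.2 -133.3   -2.6] rotdeg [ 0.  -0.  -0.1]
[[0.0, -0.974, -0.228, 0.065], [1.0, 0.0, 0.0, 0.002], [0.0, -0.228, 0.974, -0.168], [0.0, 0.0, 0.0, 1.0]] [75.91668909 94.9984262 ] [180.96530408 104.84539292] [281.01768505 104.68516021]
```

View pics/w1.png

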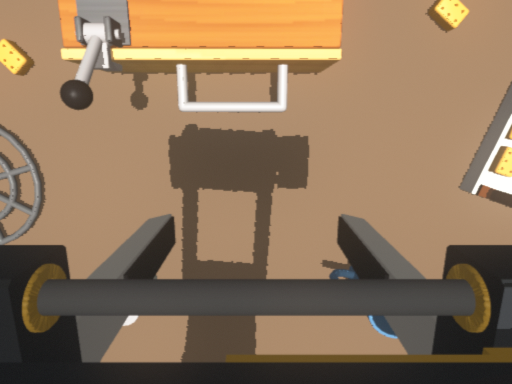

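The wrist view has the ball at (76,94) and the handle ends at (182,106) and (284,106), all within 2 px of the model. I'll move over the ball now.

Request:
servo_tool:
  commands: [0.038, -0.066, -0.002, 0, 0, 0, 0.07, 0.077, -0.133, -0.002, 0, 0, 0, 0.07, 0.077, -0.133, -0.002, 0, 0, 0, 0.07, 0.077, -0.133, -0.002, 0, 0, 0, 0.07, 0.077, -0.133, 0.04, 0, 0, 0, 0.07, 0.077, -0.133, 0.07, 0, 0, 0, 0.07, 0.077, -0.133, 0.096, 0, 0, 0, 0.07, 0.077, -0.133, 0.096, 0, 0, 0, 0.07, 0.077, -0.133, 0.096, 0, 0, 0, 0.07]

```text
time: 4.4
tool_pos: [0.5914, 0.1111, 0.1529]
ee_rot: [-3.142, -0.002, -0.075]
wrist_force: [-0.9, -0.3, 0.5]
width: 0.0698
finger_force: 0.0
```

Request:
servo_tool:
  commands: [0, 0, 0, 0, 0, 0, 0.01, 0, 0, 0, 0, 0, 0, 0.01, 0, 0, 0, 0, 0, 0, 0.01, 0, 0, 0, 0, 0, 0, 0.01, 0, 0, 0, 0, 0, 0, 0.01, 0, 0, 0, 0, 0, 0, 0.01]

```text
time: 5.15
tool_pos: [0.5909, 0.1117, 0.1511]
ee_rot: [3.14, 0.0, -0.074]
wrist_force: [-0.3, -1.8, 0.1]
width: 0.0205
finger_force: 30.0
```

Request:
servo_tool:
  commands: [0.006, 0, -0.006, 0, 0, 0, 0.01, 0.013, 0, -0.0116, 0, 0, 0, 0.01, 0.022, 0, -0.017, 0, 0, 0, 0.01, 0.032, 0, -0.0207, 0, 0, 0, 0.01, 0.042, 0, -0.023, 0, 0, 0, 0.01, 0.0526, 0, -0.0238, 0, 0, 0, 0.01, 0.063, 0, -0.023, 0, 0, 0, 0.01, 0.0733, 0, -0.0207, 0, 0, 0, 0.01, 0.083, 0, -0.017, 0, 0, 0, 0.01, 0.0921, 0, -0.0116, 0, 0, 0, 0.01]

```text
time: 6.4
tool_pos: [0.684, 0.1057, 0.1631]
ee_rot: [-3.141, -0.002, -0.074]
wrist_force: [0.4, -0.8, 0.1]
width: 0.0099
finger_force: 0.0
```

Request:
servo_tool:
  commands: [0.006, 0, 0.005, 0, 0, 0, 0.01, 0.0131, 0, 0.0116, 0, 0, 0, 0.01, 0.018, 0, 0.017, 0, 0, 0, 0.01, 0.0212, 0, 0.023, 0, 0, 0, 0.01, 0.0212, 0, 0.023, 0, 0, 0, 0.01, 0.0212, 0, 0.023, 0, 0, 0, 0.01]

```text
time: 7.15
tool_pos: [0.7039, 0.1039, 0.14]
ee_rot: [-3.142, -0.0, -0.074]
wrist_force: [-0.2, -0.8, -0.3]
width: 0.0096
finger_force: 0.0
```

```bash
python3 - <<'E'
from h import *
p=shot('wrist'); s=shot('scene');t=shot('top')
c=np.hstack([p['img'][:300,:420],cv2.resize(s['img'][140:215,250:345],(380,300),interpolation=cv2.INTER_CUBIC)])
cv2.imwrite('pics/c2.png',c)
E
```

```text
(no output)
```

View pics/c2.png

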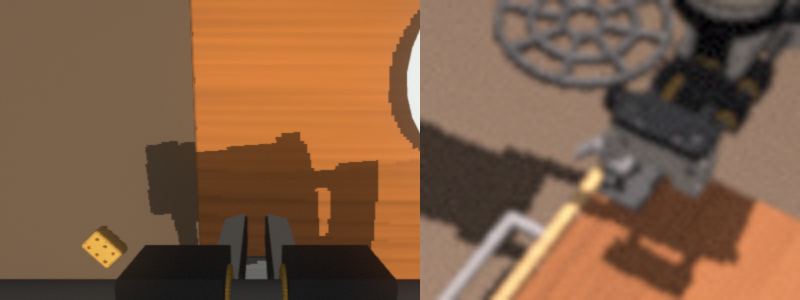

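The fingers hide the lever in both views. I'll open them, rise and look again.

Request:
servo_tool:
  commands: [0, 0, 0, 0, 0, 0, 0.05, 0, 0, 0, 0, 0, 0, 0.05, 0, 0, 0, 0, 0, 0, 0.05, -0.02, 0, -0.05, 0, 0, 0, 0.05, -0.08, 0, -0.1, 0, 0, 0, 0.05, -0.16, 0, -0.1, 0, 0, 0, 0.05, -0.16, 0, -0.1, 0, 0, 0, 0.05, -0.16, 0, -0.1, 0, 0, 0, 0.05]

```text
time: 8.3
tool_pos: [0.5433, 0.1161, 0.2415]
ee_rot: [-3.141, -0.003, -0.073]
wrist_force: [0.6, -0.6, 0.1]
width: 0.0499
finger_force: 0.0
```

```bash
python3 - <<'E'
from h import *
p=shot('wrist'); s=shot('scene')
c=np.hstack([p['img'][:300,:420],cv2.resize(s['img'][140:215,250:345],(380,300),interpolation=cv2.INTER_CUBIC)])
cv2.imwrite('pics/c3.png',c)
for th in (-.85,-.5,0,.5,.8,1.05): print(th,proj(p,cab(Q,(-.102+.07*np.sin(th),.085,.114+.07*np.cos(th)))))
E
```

```text
-0.85 [255.94026584 135.39275929]
-0.5 [255.9800163  109.08966811]
0 [256.06429164  55.39713655]
0.5 [256.15034212   2.44958722]
0.8 [256.18605596 -18.59733705]
1.05 [256.20227764 -27.44095731]
```

View pics/c3.png

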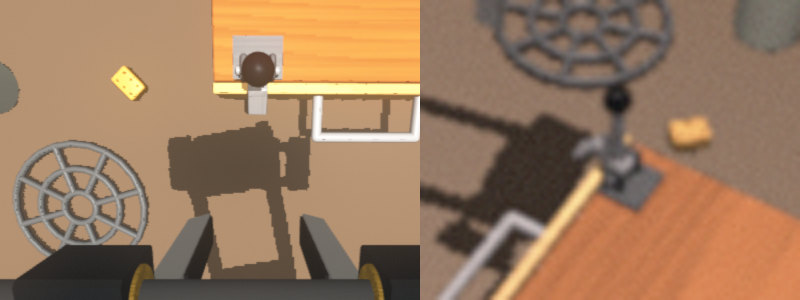

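The lever is only upright: the ball is at (257,69), so the joint is at about 0.75 rad. I'll push it over with closed fingers.

Request:
servo_tool:
  commands: [0.02, 0.001, 0.02, 0, 0, 0, 0.0, 0.05, 0.001, 0.0515, 0, 0, 0, 0.0, 0.05, 0.001, 0.0515, 0, 0, 0, 0.0, 0.063, 0.001, 0.05, 0, 0, 0, 0.0, 0.075, 0.001, 0.05, 0, 0, 0, 0.0, 0.088, 0.001, 0.051, 0, 0, 0, 0.0, 0.102, 0.001, 0.0525, 0, 0, 0, 0.0, 0.112, 0.001, 0.057, 0, 0, 0, 0.0, 0.121, 0.001, 0.0615, 0, 0, 0, 0.0, 0.134, 0.001, 0.0735, 0, 0, 0, 0.0]

```text
time: 9.65
tool_pos: [0.6785, 0.1049, 0.1669]
ee_rot: [-3.141, -0.001, -0.074]
wrist_force: [-4.9, 0.9, 3.1]
width: 0.0008
finger_force: 2.3
```

Request:
servo_tool:
  commands: [0.005, 0, 0.006, 0, 0, 0, 0.0, 0.01, 0, 0.013, 0, 0, 0, 0.0, 0.014, 0, 0.017, 0, 0, 0, 0.0, 0.014, 0, 0.017, 0, 0, 0, 0.0, 0.014, 0, 0.017, 0, 0, 0, 0.0]

```text
time: 10.28
tool_pos: [0.6859, 0.1044, 0.1569]
ee_rot: [3.141, 0.009, -0.073]
wrist_force: [-26.8, -0.8, 28.5]
width: 0.0006
finger_force: 19.1
```

Request:
servo_tool:
  commands: [-0.02, 0, -0.06, 0, 0, 0, 0.06, -0.08, 0, -0.09, 0, 0, 0, 0.06, -0.14, 0, -0.09, 0, 0, 0, 0.06, -0.14, 0, -0.09, 0, 0, 0, 0.06, -0.14, 0, -0.09, 0, 0, 0, 0.06]

```text
time: 10.9
tool_pos: [0.5532, 0.114, 0.239]
ee_rot: [3.141, -0.002, -0.074]
wrist_force: [0.2, 0.5, 0.3]
width: 0.0468
finger_force: 0.0
```

```bash
python3 - <<'E'
from h import *
p=shot('wrist'); s=shot('scene')
c=np.hstack([p['img'][:300,:420],cv2.resize(s['img'][140:215,250:345],(380,300),interpolation=cv2.INTER_CUBIC)])
cv2.imwrite('pics/c4.png',c)
for th in (.5,.8,.95,1.05): print(th,proj(p,cab(Q,(-.102+.07*np.sin(th),.085,.114+.07*np.cos(th)))), (proj(s,cab(Q,(-.102+.07*np.sin(th),.085,.114+.07*np.cos(th))))-[250,140])*4+[420,0])
go(cab(Q,(-.158,-.025,.1)))
E
```

```text
0.5 [253.83768134  18.07163978] [663.86066323 126.40637613]
0.8 [253.92647745  -3.64028652] [682.19394904 147.25746857]
0.95 [253.98382518 -10.358298  ] [689.05135481 158.25327456]
1.05 [254.02499065 -13.24699703] [692.64846856 165.60133152]
shift mm [ 33.8 110.2 139. ] rotdeg [ 0.  -0.1 -0. ]
```

View pics/c4.png

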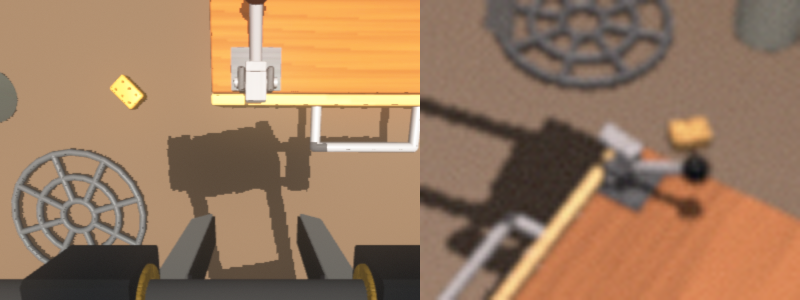

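The lever is fully back: the ball is at (695,168), which matches the free angle. Next I'll hook the handle from behind and pull.

Request:
servo_tool:
  commands: [0.02, 0.05, 0, 0, 0, 0, 0.0, 0.054, 0.11, 0, 0, 0, 0, 0.0, 0.054, 0.115, 0, 0, 0, 0, 0.0, 0.054, 0.115, 0.06, 0, 0, 0, 0.0, 0.054, 0.115, 0.11, 0, 0, 0, 0.0, 0.054, 0.115, 0.14, 0, 0, 0, 0.0, 0.054, 0.115, 0.168, 0, 0, 0, 0.0, 0.054, 0.115, 0.168, 0, 0, 0, 0.0, 0.054, 0.115, 0.168, 0, 0, 0, 0.0]

```text
time: 12.12
tool_pos: [0.5989, -0.0044, 0.0723]
ee_rot: [-3.142, -0.002, -0.073]
wrist_force: [-0.0, 0.3, 0.7]
width: 0.0005
finger_force: 0.0
```

Request:
servo_tool:
  commands: [-0.01, 0, 0, 0, 0, 0, 0.0, -0.025, 0, 0, 0, 0, 0, 0.0, -0.045, 0, 0, 0, 0, 0, 0.0, -0.065, 0, 0, 0, 0, 0, 0.0, -0.085, 0, 0, 0, 0, 0, 0.0, -0.105, 0, 0, 0, 0, 0, 0.0, -0.125, 0, 0, 0, 0, 0, 0.0, -0.14, 0, 0, 0, 0, 0, 0.0, -0.15, 0, 0, 0, 0, 0, 0.0, -0.153, 0, 0, 0, 0, 0, 0.0]

```text
time: 13.38
tool_pos: [0.4521, 0.0063, 0.0732]
ee_rot: [-3.141, -0.02, -0.074]
wrist_force: [21.6, -0.7, -12.3]
width: 0.0007
finger_force: 10.4
```

Request:
servo_tool:
  commands: [0, 0, 0, 0, 0, 0, 0.0, 0, 0, 0, 0, 0, 0, 0.0]

```text
time: 13.62
tool_pos: [0.4522, 0.0063, 0.0731]
ee_rot: [-3.141, -0.018, -0.074]
wrist_force: [16.5, 0.9, -8.3]
width: 0.0005
finger_force: 8.4
```

The drawer is at its stop: 16 N of reaction at TCP x -0.287 in the cabinet frame. Now over to the tray for a look.

Request:
servo_tool:
  commands: [0.008, 0, 0, 0, 0, 0, 0.0, 0.01, 0, -0.06, 0, 0, 0, 0.0, 0.01, 0, -0.12, 0, 0, 0, 0.0, 0.01, 0, -0.19, 0, 0, 0, 0.06, 0.01, 0.06, -0.19, 0, 0, 0, 0.06, 0.005, 0.12, -0.19, 0, 0, 0, 0.06, 0, 0.18, -0.19, 0, 0, 0, 0.06, -0.005, 0.24, -0.19, 0, 0, 0, 0.06, -0.01, 0.3, -0.19, 0, 0, 0, 0.06, -0.01, 0.34, -0.19, 0, 0, 0, 0.06]

```text
time: 14.88
tool_pos: [0.4083, -0.3337, 0.2608]
ee_rot: [-3.141, 0.002, -0.076]
wrist_force: [-0.1, -0.2, -0.1]
width: 0.0594
finger_force: 0.0
```

Request:
servo_tool:
  commands: [0, 0.03, 0, 0, 0, 0, 0.06, 0, 0.03, 0, 0, 0, 0, 0.06, 0, 0.03, 0, 0, 0, 0, 0.06]

```text
time: 15.25
tool_pos: [0.4076, -0.3606, 0.2611]
ee_rot: [-3.14, 0.001, -0.073]
wrist_force: [0.8, -0.3, -1.1]
width: 0.0602
finger_force: 0.0
```

```bash
python3 - <<'E'
from h import *
np.set_printoptions(precision=4,suppress=True)
print(robot.get_obs()['tool_pos'])
p=shot('wrist','w5')
for n in ['tray','tray_grip','bread1','mill']:
    for r in spotter.trace(n,p): print(n,round(r['conf'],2),r['box'],cen(r['region']),onz(p,cen(r['region']),.02))
E
```

```text
[ 0.4076 -0.3606  0.2611]
tray 0.78 [185.9, 1.4, 128.7, 161.9] [245.8015  81.9942] [ 0.508  -0.3573  0.02  ]
tray_grip 0.89 [187.5, 0.6, 124.1, 161.7] [245.7146  81.8455] [ 0.5082 -0.3573  0.02  ]
bread1 0.92 [212.4, 52.2, 24.7, 30.5] [226.0542  65.2791] [ 0.5284 -0.3357  0.02  ]
bread1 0.7 [255.3, 66.4, 24.7, 34.6] [267.46   82.815] [ 0.5052 -0.383   0.02  ]
bread1 0.57 [208.4, 86.2, 24.5, 32.2] [219.7652 102.5038] [ 0.4868 -0.3241  0.02  ]
bread1 0.57 [241.2, 25.2, 31.9, 31.8] [258.7935  42.3195] [ 0.5506 -0.3759  0.02  ]
```

View pics/w5.png

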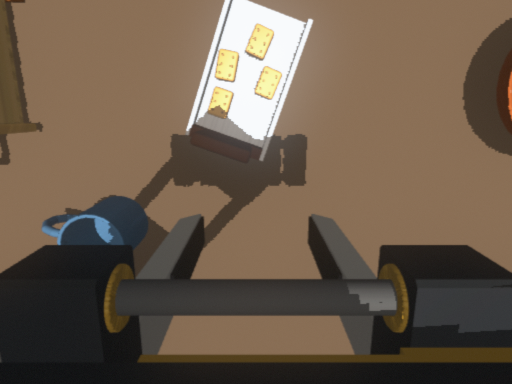

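The wrist view has the tray with its lip up-right at (311,20) and its grip at about (222,145). Four pieces are on it. I'll work out its pose.

```bash
python3 - <<'E'
from h import *
from scipy.optimize import least_squares
np.set_printoptions(precision=4,suppress=True)
p=shot('wrist'); t=shot('top'); s=shot('scene')
def rect(p):
    m=spotter.trace('tray',p)[0]['region'].astype(np.uint8); return m
ms=[rect(x) for x in (p,t,s)]
# silhouette fit: project tray solid pts hull, compare masks
xs=[];
V=[(x,y,z) for x in(-.085,.085) for y in(-.05,.05) for z in(0,.025)]+[(x,y,.09) for x in(-.085,-.071) for y in(-.032,.032)]
def mask(p,q):
    # hull of box + hull of grip
    pr=lambda L:cv2.convexHull(np.array([proj(p,cab(q,v)) for v in L],np.float32)).astype(np.float32)
    im=np.zeros((384*4,512*4),np.uint8)
    G=[(x,y,z) for x in(-.085,-.071) for y in(-.032,.032) for z in(.02,.09)]
    for L in (V[:8],G): cv2.fillConvexPoly(im,(pr(L)*4+1.5).round().astype(np.int32),1)
    return cv2.resize(im.astype(np.float32),(512,384),interpolation=cv2.INTER_AREA)
def cost(q,W=(1,0,0)):
    c=0
    for w,pp,m in zip(W,(p,t,s),ms):
        if w: c+=w*np.abs(mask(pp,q)-m).sum()/m.sum()
    return c
from scipy.optimize import minimize
for W in ((1,0,0),(0,1,0),(0,0,1),(1,1,1)):
    r=minimize(cost,[.508,-.357,-.35],args=(W,),method='Nelder-Mead',options=dict(initial_simplex=[[.508,-.357,-.35],[.52,-.357,-.35],[.508,-.345,-.35],[.508,-.357,-.2]]))
    print(W,r.x,r.fun, 'grip',cab(r.x,(-.078,0,.062)))
q=r.x;im=p['img'].copy()
for v in V: cv2.circle(im,tuple(int(i) for i in proj(p,cab(q,v)).round()),2,(255,0,255),-1)
cv2.imwrite('pics/c6.png',cv2.resize(im[0:200,150:350],(800,800))[:600])
E
```

```text
(1, 0, 0) [ 0.5102 -0.3576 -0.4051] 0.29180938826707836 grip [ 0.4385 -0.3269  0.062 ]
(0, 1, 0) [ 0.5109 -0.3534 -0.4457] 0.5476454635108481 grip [ 0.4405 -0.3198  0.062 ]
(0, 0, 1) [ 0.5117 -0.3579 -0.4125] 0.28408832879200724 grip [ 0.4402 -0.3266  0.062 ]
(1, 1, 1) [ 0.511  -0.3575 -0.4113] 1.1549654651486558 grip [ 0.4395 -0.3264  0.062 ]
```

View pics/c6.png

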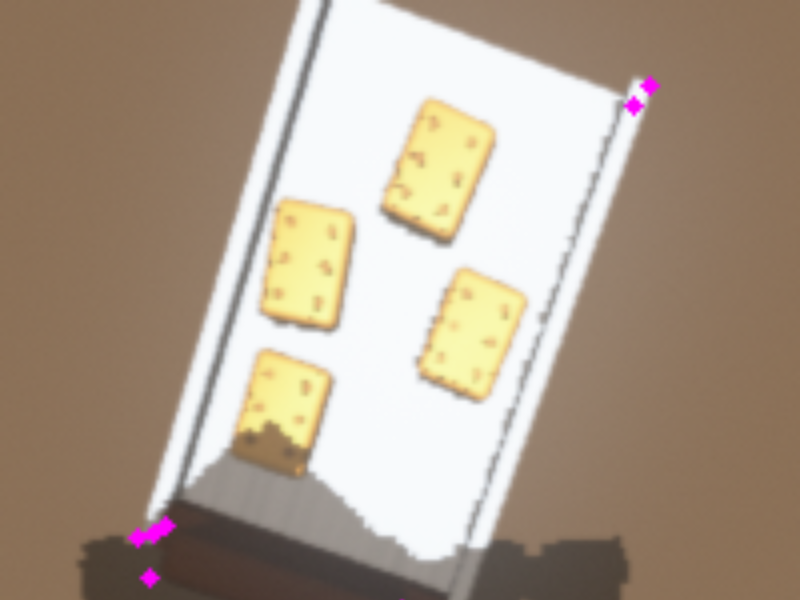

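The fit agrees across the views: tray yaw about -0.40, grip at (0.439,-0.326). I'll turn the gripper and descend.

```bash
python3 - <<'E'
from h import *
go((.439,-.326,.2),(np.pi,0,1.17))
E
```

```text
shift mm [ 28.4 -37.6  61.3] rotdeg [  0.    0.  -71.2]
```

Request:
servo_tool:
  commands: [0.01, -0.01, 0, 0, 0, -10, 0.06, 0.02, -0.02, 0, 0, 0, -20, 0.06, 0.028, -0.0376, 0.03, 0, 0, -30, 0.06, 0.028, -0.0376, 0.061, 0, 0, -40, 0.06, 0.028, -0.0376, 0.061, 0, 0, -50, 0.06, 0.028, -0.0376, 0.061, 0, 0, -60, 0.06, 0.028, -0.0376, 0.061, 0, 0, -71, 0.06, 0.028, -0.0376, 0.061, 0, 0, -71, 0.06, 0.028, -0.0376, 0.061, 0, 0, -71, 0.06, 0.028, -0.0376, 0.061, 0, 0, -71, 0.06]

```text
time: 17.05
tool_pos: [0.4386, -0.3261, 0.2003]
ee_rot: [3.141, 0.0, 1.164]
wrist_force: [-0.6, -0.4, -0.8]
width: 0.0601
finger_force: 0.0
```

```bash
python3 - <<'E'
from h import *
o=robot.get_obs();print(o['tool_pos'],o['ee_rot'],o['joint_positions'])
p=shot('wrist','w7'); q=(.5105,-.3565,-.40)
for v in [(-.085,.032,.09),(-.071,.032,.09),(-.085,-.032,.09),(-.071,-.032,.09)]: print(proj(p,cab(q,v)))
go((.439,-.326,.054),(np.pi,0,1.17))
E
```

```text
[ 0.43855939 -0.32612161  0.20031984] [3.14146507e+00 8.70155392e-05 1.16398780e+00] [-7.43129916e-01  8.30527031e-02  1.40707391e+00 -4.01651369e-05
  1.65131688e+00 -3.36324625e-01]
[247.90673792 151.07859447]
[264.40359835 150.97178595]
[248.77089548 222.75710971]
[264.44657232 222.66292554]
shift mm [  0.3   0.4 146.3] rotdeg [ 0.   0.  -0.3]
```

View pics/w7.png

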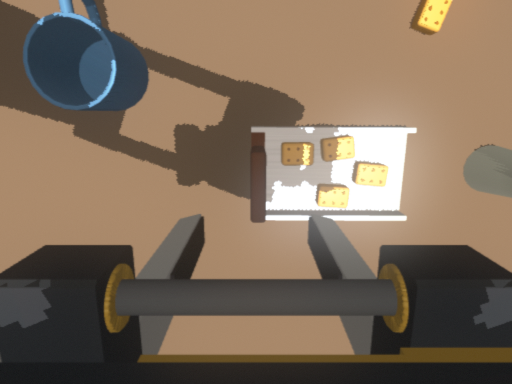

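The grip's top shows at columns 251–267 and rows 151–222, about 2.5 mm further along the tray's +x than predicted. I'll correct for that, descend and grip.

Request:
servo_tool:
  commands: [0, 0.003, 0.04, 0, 0, 0, 0.06, 0, 0.003, 0.09, 0, 0, 0, 0.06, 0, 0.003, 0.13, 0, 0, 0, 0.06, 0, 0.003, 0.146, 0, 0, 0, 0.06, 0, 0.003, 0.146, 0, 0, 0, 0.06, 0, 0.003, 0.146, 0, 0, 0, 0.0, 0, 0.003, 0.146, 0, 0, 0, 0.0, 0, 0.003, 0.146, 0, 0, 0, 0.0, 0, 0.003, 0.146, 0, 0, 0, 0.0, 0, 0.003, 0.146, 0, 0, 0, 0.0]

```text
time: 18.35
tool_pos: [0.4411, -0.3273, 0.0545]
ee_rot: [-3.141, 0.0, 1.165]
wrist_force: [-0.6, -0.4, 2.9]
width: 0.0142
finger_force: 30.0
```

Request:
servo_tool:
  commands: [0, 0, 0, 0, 0, 0, 0.0, 0, 0, -0.01, 0, 0, 0, 0.0, 0, 0, -0.02, 0, 0, 0, 0.0, 0, 0, -0.035, 0, 0, 0, 0.0, 0, 0, -0.05, 0, 0, 0, 0.0, 0, 0, -0.05, 0, 0, 0, 0.0]

```text
time: 19.1
tool_pos: [0.4424, -0.3283, 0.1068]
ee_rot: [3.137, 0.002, 1.165]
wrist_force: [0.2, 1.2, -3.6]
width: 0.0138
finger_force: 30.0
```

```bash
python3 - <<'E'
from h import *
th=0
lip=cab(Q,(-.175,-.01,0)); lip[2]=.145
T=R.from_euler('z',-.074).as_matrix()
g=lip+T@np.array([-.163,0,.049])
print(g,robot.get_obs()['tool_pos'],robot.get_obs()['wrist_force']);go(g,(np.pi,0,1.497))
p=shot('wrist','w8')
E
```

```text
[0.40128599 0.02973407 0.194     ] [ 0.44244332 -0.32828739  0.10678475] [ 0.15661652  1.1573304  -3.59873017]
shift mm [ 312.6 -178.6  -88.5] rotdeg [  0.2   0.1 -19. ]
```

View pics/w8.png

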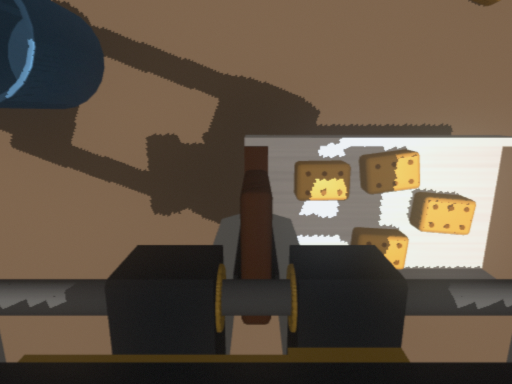

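The tray is lifted level with all four pieces on it. Next I'll carry it over the drawer.

Request:
servo_tool:
  commands: [0, 0, -0.03, 0, 0, 0, 0.0, 0, 0, -0.06, 0, 0, 0, 0.0, 0.012, -0.007, -0.089, 0, 0, -1, 0.0, 0.035, -0.02, -0.089, 0, 0, -3, 0.0, 0.065, -0.037, -0.089, 0, 0, -5, 0.0, 0.1, -0.057, -0.089, 0, 0, -7, 0.0, 0.135, -0.077, -0.089, 0, 0, -9, 0.0, 0.17, -0.097, -0.089, 0, 0, -11, 0.0, 0.205, -0.117, -0.089, 0, 0, -13, 0.0, 0.23, -0.131, -0.089, 0, 0, -14.5, 0.0]

```text
time: 20.4
tool_pos: [0.4108, -0.0625, 0.1926]
ee_rot: [-3.141, -0.001, 1.42]
wrist_force: [0.3, -0.4, -2.8]
width: 0.0139
finger_force: 30.0
```

```bash
cat >> h.py <<'E'
def pour(th,lipx=-.175,lipz=.145,lipy=-.01):
    lip=cab(Q,(lipx,lipy,lipz)); M=R.from_euler('z',-.074)*R.from_euler('y',th,degrees=True)
    g=lip+M.apply([-.163,0,.049]); rt=M*R.from_euler('xyz',(np.pi,0,np.pi/2))
    go(g,rt.as_euler('xyz'))
E
python3 - <<'E'
from h import *
pour(0)
E
```

```text
shift mm [ 89.8 -23.2  -1.3] rotdeg [-0.1 -0.  -4.4]
```

Request:
servo_tool:
  commands: [0.03, -0.008, -0.002, 0, 0, -1.5, 0.0, 0.06, -0.016, -0.002, 0, 0, -3, 0.0, 0.082, -0.021, -0.002, 0, 0, -4.4, 0.0, 0.09, -0.0232, -0.002, 0, 0, -4.4, 0.0, 0.09, -0.0232, -0.002, 0, 0, -4.4, 0.0, 0.09, -0.0232, -0.002, 0, 0, -4.4, 0.0]

```text
time: 21.15
tool_pos: [0.4024, 0.0275, 0.1951]
ee_rot: [-3.141, 0.001, 1.494]
wrist_force: [0.6, 0.0, -3.9]
width: 0.0136
finger_force: 30.0
```

```bash
python3 - <<'E'
from h import *
o=robot.get_obs();print(o['tool_pos'],o['ee_rot'],o['joint_positions'],o['width'])
for th,z in ((0,.145),(8,.12),(14,.1),(18,.093),(22,.087),(26,.085),(30,.085),(35,.085)): pour(th,lipz=z)
E
```

```text
[0.40236261 0.02750182 0.19508767] [-3.14136338e+00  6.57510760e-04  1.49418628e+00] [-7.20034869e-02 -2.41945447e-01  1.71964176e+00 -6.59317149e-04
  1.66412862e+00  4.54526177e-03] 0.013577319325547371
shift mm [ 2.1 -1.2  1.1] rotdeg [-0.   0.  -0.1]
shift mm [2.2 7.2 3.9] rotdeg [ 8.   0.  -0.2]
shift mm [ 2.2 15.5  8.1] rotdeg [14.   0.  -0.2]
shift mm [ 2.2 21.9  5.1] rotdeg [18.   0.  -0.2]
shift mm [ 2.2 29.   1.6] rotdeg [22.   0.  -0.2]
shift mm [ 2.2 36.7 -5.4] rotdeg [26.   0.  -0.2]
shift mm [  2.3  45.1 -13.9] rotdeg [30.  -0.  -0.2]
shift mm [  2.3  56.3 -23.6] rotdeg [35.  -0.  -0.2]
```

Request:
servo_tool:
  commands: [0.002, 0.003, 0.0025, 4, 0, 0, 0.0, 0.002, 0.007, 0.004, 8, 0, 0, 0.0, 0.002, 0.011, 0.006, 11, 0, 0, 0.0, 0.002, 0.0155, 0.008, 14, 0, 0, 0.0, 0.002, 0.017, 0.0073, 15, 0, 0, 0.0, 0.002, 0.0185, 0.0065, 16, 0, 0, 0.0, 0.002, 0.02, 0.0058, 17, 0, 0, 0.0, 0.002, 0.022, 0.005, 18, 0, 0, 0.0, 0.002, 0.0238, 0.0043, 19, 0, 0, 0.0, 0.002, 0.0255, 0.0035, 20, 0, 0, 0.0]

```text
time: 22.4
tool_pos: [0.4281, 0.0283, 0.1919]
ee_rot: [-2.792, 0.0, 1.495]
wrist_force: [-0.7, 0.4, -4.7]
width: 0.0139
finger_force: 30.0
```

```bash
python3 - <<'E'
from h import *
o=robot.get_obs();print(o['tool_pos'],o['ee_rot'],o['wrist_force'])
s=shot('scene'); cv2.imwrite('pics/s9.png',cv2.resize(s['img'][140:290,170:370],(800,600),interpolation=cv2.INTER_CUBIC))
for th,z in ((22,.087),(26,.085),(30,.085),(35,.085)): pour(th,lipz=z)
E
```

```text
[0.4280882  0.02830167 0.19186586] [-2.79181145e+00  1.06847558e-04  1.49542453e+00] [-0.73779006  0.36935264 -4.68051809]
shift mm [-0.5  2.2 -2.8] rotdeg [ 1.9 -0.  -0.1]
shift mm [ -0.5   7.1 -12.1] rotdeg [ 5.9 -0.  -0.1]
shift mm [ -0.5  12.  -22.9] rotdeg [ 9.9 -0.  -0.1]
shift mm [ -0.5  19.3 -35.8] rotdeg [14.9 -0.  -0.1]
```

View pics/s9.png

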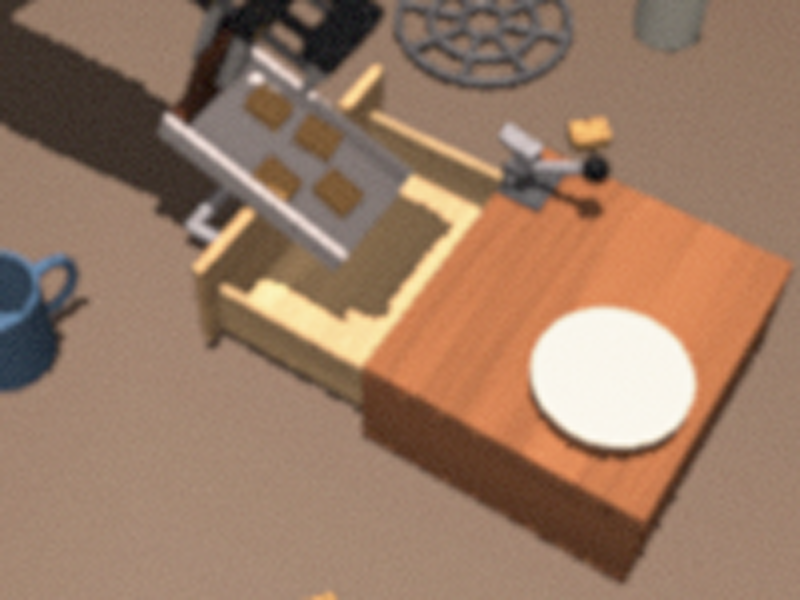

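The tray is over the drawer at 20° and the four pieces have not slid yet. I'll keep tilting slowly.

Request:
servo_tool:
  commands: [0, 0.001, -0.0015, 1, 0, 0, 0.0, 0, 0.0022, -0.003, 2, 0, 0, 0.0, 0, 0.0034, -0.0053, 3, 0, 0, 0.0, 0, 0.0046, -0.0076, 4, 0, 0, 0.0, 0, 0.0058, -0.01, 5, 0, 0, 0.0, 0, 0.007, -0.012, 6, 0, 0, 0.0, 0, 0.0083, -0.0148, 7, 0, 0, 0.0, 0, 0.0095, -0.0175, 8, 0, 0, 0.0, 0, 0.0108, -0.02, 9, 0, 0, 0.0, 0, 0.012, -0.023, 10, 0, 0, 0.0]

```text
time: 23.7
tool_pos: [0.4472, 0.0268, 0.2094]
ee_rot: [-2.617, 0.0, 1.495]
wrist_force: [0.7, 0.2, -3.2]
width: 0.0138
finger_force: 30.0
```

Request:
servo_tool:
  commands: [0, 0.001, -0.003, 1, 0, 0, 0.0, 0, 0.003, -0.005, 2, 0, 0, 0.0, 0, 0.0045, -0.008, 3, 0, 0, 0.0, 0, 0.006, -0.0105, 4, 0, 0, 0.0, 0, 0.0075, -0.013, 5, 0, 0, 0.0, 0, 0.0075, -0.013, 5, 0, 0, 0.0, 0, 0.0075, -0.013, 5, 0, 0, 0.0, 0, 0.0075, -0.013, 5, 0, 0, 0.0]

```text
time: 24.7
tool_pos: [0.4599, 0.0259, 0.2169]
ee_rot: [-2.531, 0.0, 1.495]
wrist_force: [0.0, 0.1, -2.1]
width: 0.014
finger_force: 30.0
```

```bash
python3 - <<'E'
from h import *
o=robot.get_obs();print(o['tool_pos'],o['ee_rot'],o['wrist_force'])
s=shot('scene'); t=shot('top');cv2.imwrite('pics/s10.png',np.hstack([cv2.resize(s['img'][140:240,200:300],(400,400),interpolation=cv2.INTER_CUBIC),cv2.resize(t['img'][120:220,190:290],(400,400),interpolation=cv2.INTER_CUBIC)]))
for n,p in (('s',s),('t',t)): print(n,[(round(r['conf'],2),cen(r['region']).round()) for r in spotter.trace('bread1',p)])
E
```

```text
[0.45985048 0.02588595 0.21691152] [-2.53096595e+00  9.78756169e-05  1.49533106e+00] [ 0.01538851  0.14925609 -2.06416222]
s [(0.62, array([267., 210.]))]
t [(0.55, array([176., 170.]))]
```

View pics/s10.png

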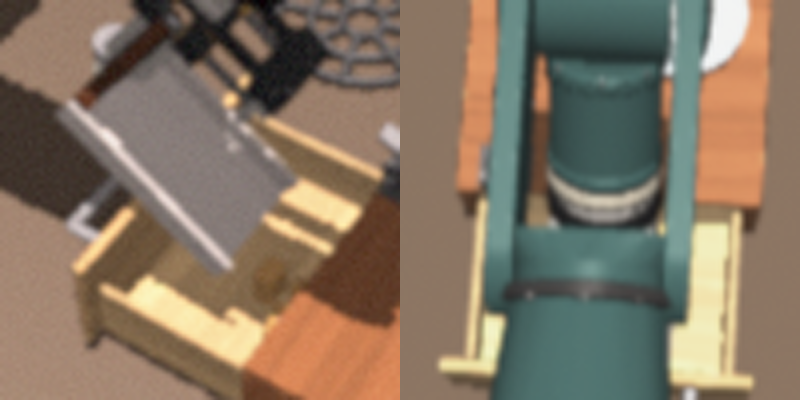

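The tray is empty and one piece shows in the drawer at (270,275); the others are under the tray or roof. I'll level the tray and carry it to the trivet.

```bash
python3 - <<'E'
from h import *
go((.42,.03,.29),(np.pi,0,1.497))
E
```

```text
shift mm [  1.1 -74.7 -36.9] rotdeg [-35.   -0.   -0.1]
```

Request:
servo_tool:
  commands: [0, -0.015, -0.02, 0, 0, 0, 0.0, 0, -0.035, -0.036, -5, 0, 0, 0.0, 0, -0.055, -0.037, -12, 0, 0, 0.0, 0, -0.075, -0.037, -20, 0, 0, 0.0, 0, -0.075, -0.037, -28, 0, 0, 0.0, 0, -0.075, -0.037, -35, 0, 0, 0.0, 0, -0.075, -0.037, -35, 0, 0, 0.0, 0, -0.075, -0.037, -35, 0, 0, 0.0, 0, -0.075, -0.037, -35, 0, 0, 0.0]

```text
time: 26.02
tool_pos: [0.4204, 0.0288, 0.2892]
ee_rot: [-3.138, 0.0, 1.495]
wrist_force: [-0.1, 0.3, -2.6]
width: 0.0139
finger_force: 30.0
```

```bash
python3 - <<'E'
from h import *
go((.4346,.3195,.2),(np.pi,0,1.77))
s=shot('scene'); t=shot('top');cv2.imwrite('pics/s11.png',np.hstack([cv2.resize(s['img'][140:240,200:300],(400,400),interpolation=cv2.INTER_CUBIC),cv2.resize(t['img'][120:220,190:290],(400,400),interpolation=cv2.INTER_CUBIC)]))
for n,p in (('s',s),('t',t)): print(n,[(round(r['conf'],2),cen(r['region']).round()) for r in spotter.trace('bread1',p)])
print(robot.get_obs()['ee_rot'])
E
```

```text
shift mm [291.   -7.5  89.2] rotdeg [ -0.2  -0.  -15.8]
s [(0.65, array([248., 294.])), (0.49, array([316., 173.])), (0.42, array([267., 209.])), (0.27, array([294., 219.]))]
t [(0.64, array([245., 145.])), (0.59, array([176., 169.])), (0.57, array([319., 164.])), (0.55, array([250., 186.]))]
[-3.13960268e+00  1.16477256e-04  1.49517106e+00]
```

```bash
python3 - <<'E'
from h import *
np.set_printoptions(precision=4,suppress=True)
s=shot('scene'); t=shot('top')
B=[[(r['conf'],cen(r['region']),r['region'].sum()) for r in spotter.trace('bread1',p)] for p in (s,t)]
for a in B[0]:
    print('s',a,onz(s,a[1],.036),onz(s,a[1],.109))
    for b in B[1]:
        x,e=tri([(s,a[1]),(t,b[1])])
        if e<.01: print('match',a[1],b[1],x,e)
for b in B[1]:print('t',b,onz(t,b[1],.036),onz(t,b[1],.118))
# yellow mask comparisons at roof vicinity
for p,(u,v) in ((t,(245,145)),(s,(294,219))):
    print(p['img'][v-3:v+4:3,u-9:u+10:3].tolist())
E
```

```text
s (0.67, array([247.6759, 293.7407]), np.int64(108)) [ 0.6684 -0.2567  0.036 ] [ 0.6854 -0.2826  0.109 ]
match [247.6759 293.7407] [319.1875 164.125 ] [ 0.6628 -0.2456  0.0076] 0.0020655733448099634
s (0.54, array([266.5658, 209.2237]), np.int64(76)) [0.5817 0.0135 0.036 ] [ 0.6056 -0.0338  0.109 ]
s (0.38, array([315.8824, 173.1324]), np.int64(68)) [0.6579 0.229  0.036 ] [0.6758 0.1645 0.109 ]
match [315.8824 173.1324] [176.1167 169.7167] [0.6517 0.2559 0.0069] 0.001971560891441502
t (0.7, array([123.0694, 163.4802]), np.int64(504)) [0.671  0.4339 0.036 ] [0.6489 0.4064 0.118 ]
t (0.49, array([176.1167, 169.7167]), np.int64(60)) [0.6456 0.251  0.036 ] [0.6251 0.2347 0.118 ]
t (0.44, array([319.1875, 164.125 ]), np.int64(64)) [ 0.6565 -0.2398  0.036 ] [ 0.6353 -0.2259  0.118 ]
[[[94, 137, 210], [94, 137, 210], [94, 137, 209], [95, 138, 210], [94, 138, 210], [96, 139, 212], [95, 139, 212]], [[95, 138, 211], [96, 139, 213], [97, 141, 214], [97, 141, 214], [97, 142, 215], [96, 141, 214], [97, 142, 214]], [[95, 138, 210], [94, 137, 208], [93, 137, 208], [93, 136, 207], [93, 135, 205], [93, 135, 205], [93, 134, 204]]]
[[[81, 124, 199], [80, 123, 204], [77, 120, 193], [77, 117, 195], [75, 116, 193], [77, 118, 193], [78, 119, 193]], [[82, 128, 206], [77, 118, 194], [78, 121, 193], [78, 120, 196], [79, 121, 196], [76, 116, 191], [81, 126, 204]], [[78, 121, 198], [78, 121, 193], [80, 121, 194], [76, 118, 195], [76, 115, 190], [79, 121, 198], [79, 125, 202]]]
```

Those roof hits were plain wood. On to the trivet.

Request:
servo_tool:
  commands: [0.04, -0.001, 0, 0, 0, -3, 0.0, 0.08, -0.002, 0, 0, 0, -6, 0.0, 0.12, -0.003, 0.02, 0, 0, -9, 0.0, 0.16, -0.004, 0.04, 0, 0, -12, 0.0, 0.2, -0.005, 0.06, 0, 0, -15.8, 0.0, 0.24, -0.006, 0.089, 0, 0, -15.8, 0.0, 0.275, -0.007, 0.089, 0, 0, -15.8, 0.0, 0.291, -0.0075, 0.089, 0, 0, -15.8, 0.0, 0.291, -0.0075, 0.089, 0, 0, -15.8, 0.0, 0.291, -0.0075, 0.089, 0, 0, -15.8, 0.0]

```text
time: 27.68
tool_pos: [0.4347, 0.3187, 0.2017]
ee_rot: [3.141, 0.001, 1.77]
wrist_force: [-0.6, -0.3, -3.3]
width: 0.0141
finger_force: 30.0
```

Request:
servo_tool:
  commands: [0, 0, 0.03, 0, 0, 0, 0.0, 0, 0, 0.06, 0, 0, 0, 0.0, 0, 0, 0.09, 0, 0, 0, 0.0, 0, 0, 0.11, 0, 0, 0, 0.0, 0, 0, 0.12, 0, 0, 0, 0.0, 0, 0, 0.12, 0, 0, 0, 0.0, 0, 0, 0.12, 0, 0, 0, 0.0]

```text
time: 28.55
tool_pos: [0.4352, 0.3198, 0.0825]
ee_rot: [3.139, -0.001, 1.771]
wrist_force: [0.4, 1.1, -3.0]
width: 0.0134
finger_force: 30.0
```

```bash
python3 - <<'E'
from h import *
go((.4346,.3195,.0660),(np.pi,0,1.77))
E
```

```text
shift mm [-0.2 -0.7 16.5] rotdeg [ 0.1 -0.   0. ]
```

Request:
servo_tool:
  commands: [0, 0, 0.008, 0, 0, 0, 0.0, 0, 0, 0.013, 0, 0, 0, 0.0, 0, 0, 0.0165, 0, 0, 0, 0.0, 0, 0, 0.0165, 0, 0, 0, 0.0, 0, 0, 0.0165, 0, 0, 0, 0.0]

```text
time: 29.18
tool_pos: [0.4345, 0.3198, 0.0664]
ee_rot: [3.141, -0.0, 1.771]
wrist_force: [-2.3, -2.1, 5.5]
width: 0.0141
finger_force: 30.0
```

Force has reversed, so the tray rests on the trivet. I'll open and rise.

Request:
servo_tool:
  commands: [0, 0, 0, 0, 0, 0, 0.06, 0, 0, 0, 0, 0, 0, 0.06, 0, 0, 0, 0, 0, 0, 0.06, 0, 0, 0, 0, 0, 0, 0.06, 0, 0, -0.04, 0, 0, 0, 0.06, 0, 0, -0.09, 0, 0, 0, 0.06, 0, 0, -0.15, 0, 0, 0, 0.06, 0, 0, -0.2, 0, 0, 0, 0.06, 0, 0, -0.2, 0, 0, 0, 0.06]

```text
time: 30.3
tool_pos: [0.4362, 0.3208, 0.2705]
ee_rot: [3.131, -0.004, 1.771]
wrist_force: [0.5, -0.2, 0.1]
width: 0.06
finger_force: 0.0
```

```bash
python3 - <<'E'
from h import *
np.set_printoptions(precision=4,suppress=True)
s=shot('scene'); t=shot('top'); w=shot('wrist','w12')
q=(.511,.3355,.2)
for n,p in (('s',s),('t',t),('w',w)):
  for k in ('tray','trivet','bread1'):
    for r in spotter.trace(k,p): print(n,k,round(r['conf'],2),cen(r['region']),r['region'].sum(),onz(p,cen(r['region']),.018))
go((.60,.22,.26),(np.pi,0,1.2))
E
```

```text
s tray 0.96 [288.5859 141.4069] 1106 [0.5004 0.3433 0.018 ]
s trivet 0.51 [280.0319 156.3936] 94 [0.5074 0.2576 0.018 ]
s trivet 0.23 [339.3136 132.0161] 558 [0.6489 0.484  0.018 ]
s bread1 0.68 [247.6752 293.9658] 117 [ 0.6645 -0.2509  0.018 ]
s bread1 0.56 [266.2063 209.1746] 63 [0.5747 0.0248 0.018 ]
s bread1 0.36 [228.5617 157.1532] 235 [0.3455 0.1647 0.018 ]
t tray 0.75 [150.3532 210.621 ] 1512 [0.5083 0.3395 0.018 ]
t trivet 0.63 [253.4769 179.4462] 65 [ 0.6107 -0.0135  0.018 ]
t bread1 0.61 [243.459  178.2787] 61 [0.6155 0.0211 0.018 ]
t bread1 0.61 [236.6818 171.9091] 22 [0.6385 0.0443 0.018 ]
t bread1 0.52 [244.7097 186.4516] 31 [0.5866 0.0171 0.018 ]
t bread1 0.47 [319.7436 164.1026] 39 [ 0.6612 -0.2448  0.018 ]
w tray 0.82 [316.2684 165.3626] 11109 [0.5089 0.3337 0.018 ]
w trivet 0.62 [316.0225 131.8098] 1819 [0.4985 0.3747 0.018 ]
w bread1 0.73 [402.4923 237.6667] 390 [0.6461 0.2614 0.018 ]
shift mm [-130.6  142.6    4.1] rotdeg [-0.   0.  32.7]
```

The tray is on the trivet, about 3 mm off centre. Next is the counter piece at about (0.65,0.257); I'll work out its orientation.

```bash
cat >> h.py <<'E'
def bread(p,near):
    best=None
    for r in spotter.trace('bread1',p):
        m=r['region'].astype(np.uint8); x=onz(p,cen(m),.018)
        if np.hypot(*(x[:2]-near))<.03:
            c=max(cv2.findContours(m,0,2)[0],key=cv2.contourArea)
            b=cv2.boxPoints(cv2.minAreaRect(c)); X=np.array([onz(p,u,.018) for u in b]); e=[X[1]-X[0],X[2]-X[1]]
            L=max(e,key=np.linalg.norm); print(round(r['conf'],2),'c',X.mean(0).round(4),'size',[round(float(np.linalg.norm(i)),4) for i in e],'long axis yaw',round(float(np.arctan2(L[1],L[0])),3), 'edge box',r['box'])
E
python3 - <<'E'
from h import *
w=shot('wrist'); bread(w,[.65,.257])
go((.57,.22,.26),(np.pi,0,.8))
E
```

```text
0.57 c [0.6455 0.263  0.018 ] size [0.04, 0.0215] long axis yaw 0.201 edge box [386.4, 228.4, 31.4, 18.8]
shift mm [-124.6  113.1    4.5] rotdeg [-0.   0.  55.6]
```

Request:
servo_tool:
  commands: [-0.03, 0.03, 0, 0, 0, 10, 0.06, -0.06, 0.06, 0, 0, 0, 20, 0.06, -0.09, 0.09, 0.02, 0, 0, 30, 0.06, -0.13, 0.12, 0.04, 0, 0, 40, 0.06, -0.147, 0.12, 0.06, 0, 0, 50, 0.06, -0.147, 0.12, 0.06, 0, 0, 59, 0.06, -0.147, 0.12, 0.06, 0, 0, 59, 0.06, -0.147, 0.12, 0.06, 0, 0, 59, 0.06, -0.147, 0.12, 0.06, 0, 0, 59, 0.06]

```text
time: 32.12
tool_pos: [0.5812, 0.1999, 0.2052]
ee_rot: [3.141, -0.001, 0.743]
wrist_force: [0.6, 0.2, -0.1]
width: 0.0598
finger_force: 0.0
```

```bash
python3 - <<'E'
from h import *
print(robot.get_obs()['tool_pos'],robot.get_obs()['ee_rot'])
w=shot('wrist'); bread(w,[.65,.257])
E
```

```text
[0.58122089 0.19985262 0.20518646] [ 3.14102554e+00 -8.72598616e-04  7.43149425e-01]
0.69 c [0.6514 0.2541 0.018 ] size [0.0337, 0.0236] long axis yaw 0.666 edge box [251.3, 72.3, 25.0, 31.7]
```

The piece measures 34×24 mm at (0.651,0.254), yaw 0.67.

```bash
python3 - <<'E'
from h import *
go((.6514,.2541,.015),(np.pi,0,.67))
E
```

```text
shift mm [ 88.4   7.4 190.1] rotdeg [ 0.  -0.   4.2]
```

Request:
servo_tool:
  commands: [0.045, 0.004, 0, 0, 0, 4.2, 0.05, 0.088, 0.0074, 0, 0, 0, 4.2, 0.05, 0.088, 0.0074, 0, 0, 0, 4.2, 0.05, 0.088, 0.0074, 0.05, 0, 0, 4.2, 0.05, 0.088, 0.0074, 0.1, 0, 0, 4.2, 0.05, 0.088, 0.0074, 0.15, 0, 0, 4.2, 0.05, 0.088, 0.0074, 0.18, 0, 0, 4.2, 0.05, 0.088, 0.0074, 0.19, 0, 0, 4.2, 0.05, 0.088, 0.0074, 0.19, 0, 0, 4.2, 0.05, 0.088, 0.0074, 0.19, 0, 0, 4.2, 0.05]

```text
time: 33.48
tool_pos: [0.6525, 0.2537, 0.0174]
ee_rot: [3.14, -0.004, 0.668]
wrist_force: [0.2, 0.2, 0.4]
width: 0.0499
finger_force: 0.0
```

Request:
servo_tool:
  commands: [0, 0, 0, 0, 0, 0, 0.01, 0, 0, 0, 0, 0, 0, 0.01, 0, 0, 0, 0, 0, 0, 0.01, 0, 0, 0, 0, 0, 0, 0.01, 0, 0, 0, 0, 0, 0, 0.01, 0, 0, 0, 0, 0, 0, 0.01]

```text
time: 34.22
tool_pos: [0.6513, 0.2535, 0.015]
ee_rot: [3.141, -0.001, 0.668]
wrist_force: [-0.9, -0.1, 2.7]
width: 0.0239
finger_force: 30.0
```

Request:
servo_tool:
  commands: [0, 0, -0.04, 0, 0, 0, 0.01, 0, 0, -0.09, 0, 0, 0, 0.01, 0, 0, -0.15, 0, 0, 0, 0.01, 0, 0, -0.2, 0, 0, 0, 0.01, 0, 0, -0.2, 0, 0, 0, 0.01]

```text
time: 34.85
tool_pos: [0.6533, 0.2541, 0.2213]
ee_rot: [3.137, -0.011, 0.668]
wrist_force: [-0.0, -0.7, -0.4]
width: 0.0236
finger_force: 30.0
```

```bash
python3 - <<'E'
from h import *
go(cab(Q,(-.19,.045,.21)),(np.pi,0,1.0)); print(cab(Q,(-.19,.045,.21)))
E
```

```text
shift mm [-190.7   79.5    9.6] rotdeg [  0.3  -0.6 -19. ]
[0.55295284 0.07364263 0.21      ]
```

Request:
servo_tool:
  commands: [-0.04, 0.016, 0, 0, 0, 8, 0.01, -0.08, 0.032, 0, 0, 0, 16, 0.01, -0.12, 0.048, 0, 0, 0, 26, 0.01, -0.16, 0.064, 0, 0, 0, 35, 0.01, -0.195, 0.08, 0, 0, 0, 42.6, 0.01, -0.195, 0.08, 0.01, 0, 0, 42.6, 0.01, -0.195, 0.08, 0.01, 0, 0, 42.6, 0.01, -0.195, 0.08, 0.01, 0, 0, 42.6, 0.01]

```text
time: 35.85
tool_pos: [0.5476, 0.0708, 0.2035]
ee_rot: [-3.141, 0.002, -0.074]
wrist_force: [0.6, 0.1, -0.4]
width: 0.0236
finger_force: 30.0
```

```bash
python3 - <<'E'
from h import *
np.set_printoptions(precision=4,suppress=True)
go(cab(Q,(-.2,.05,.055)))
w=shot('wrist','w13')
for r in spotter.trace('bread1',w): print(round(r['conf'],2),cen(r['region']),r['region'].sum(),onz(w,cen(r['region']),.036))
E
```

```text
shift mm [ -4.6  -8.3 148.5] rotdeg [-0.   0.1  0. ]
0.86 [300.461 108.057] 807 [0.6128 0.0199 0.036 ]
0.68 [308.2443 139.3693] 528 [0.5814 0.0133 0.036 ]
0.65 [276.9507  93.7739] 345 [0.6281 0.0424 0.036 ]
0.64 [334.0407 110.3113] 909 [ 0.6081 -0.0133  0.036 ]
0.57 [255.2553 228.0157] 2804 [0.4905 0.074  0.036 ]
0.38 [191.0494  55.4637] 2025 [0.6694 0.1225 0.036 ]
```

All four poured pieces are seen in the drawer, plus the one held. I'll lower and release.

Request:
servo_tool:
  commands: [-0.005, -0.008, 0.04, 0, 0, 0, 0.01, -0.005, -0.008, 0.09, 0, 0, 0, 0.01, -0.005, -0.008, 0.13, 0, 0, 0, 0.01, -0.005, -0.008, 0.148, 0, 0, 0, 0.01, -0.005, -0.008, 0.15, 0, 0, 0, 0.01, -0.005, -0.008, 0.15, 0, 0, 0, 0.05, -0.005, -0.008, 0.15, 0, 0, 0, 0.05, -0.005, -0.008, 0.11, 0, 0, 0, 0.05, -0.005, -0.008, 0.06, 0, 0, 0, 0.05, -0.005, -0.008, 0, 0, 0, 0, 0.05]

```text
time: 37.2
tool_pos: [0.5429, 0.0781, 0.2066]
ee_rot: [3.142, -0.0, -0.076]
wrist_force: [0.1, 0.4, 0.3]
width: 0.0501
finger_force: 0.0
```

```bash
python3 - <<'E'
from h import *
np.set_printoptions(precision=4,suppress=True)
w=shot('wrist')
for r in spotter.trace('bread1',w): print(round(r['conf'],2),cen(r['region']),r['region'].sum(),onz(w,cen(r['region']),.036))
go((.58,-.24,.2))
t=shot('top'); bread(t,[.66,-.245])
E
```

```text
0.93 [306.6524 103.0242] 866 [0.6127 0.0203 0.036 ]
0.79 [283.0364  88.3146] 302 [0.6286 0.043  0.036 ]
0.77 [340.2831 105.2216] 862 [ 0.6081 -0.0132  0.036 ]
0.76 [255.5255 170.6983] 706 [0.5482 0.0764 0.036 ]
0.75 [315.1756 134.2865] 541 [0.5812 0.0128 0.036 ]
shift mm [ 56.1 315.   15.7] rotdeg [-0.1 -1.1 -0.1]
```

Request:
servo_tool:
  commands: [0.01, 0.05, 0, 0, 0, 0, 0.05, 0.02, 0.11, 0, 0, 0, 0, 0.05, 0.03, 0.17, 0, 0, 0, 0, 0.05, 0.04, 0.23, 0, 0, 0, 0, 0.05, 0.05, 0.28, 0, 0, 0, 0, 0.05, 0.056, 0.315, 0, 0, 0, 0, 0.05, 0.056, 0.315, 0, 0, 0, 0, 0.05, 0.056, 0.315, 0, 0, 0, 0, 0.05]

```text
time: 38.4
tool_pos: [0.5747, -0.2393, 0.2032]
ee_rot: [-3.14, 0.002, -0.075]
wrist_force: [1.2, -0.2, 0.3]
width: 0.0496
finger_force: 0.0
```

```bash
python3 - <<'E'
from h import *
np.set_printoptions(precision=4,suppress=True)
print(robot.get_obs()['tool_pos'])
w=shot('wrist')
for r in spotter.trace('bread1',w): print(round(r['conf'],2),cen(r['region']),r['region'].sum(),onz(w,cen(r['region']),.018))
bread(w,[.66,-.245])
E
```

```text
[ 0.5747 -0.2393  0.2032]
0.94 [ 38.7443 160.413 ] 833 [ 0.6059 -0.0067  0.018 ]
0.9 [  9.8345 162.6942] 556 [0.6058 0.0252 0.018 ]
0.81 [ 16.5267 187.1152] 712 [0.5784 0.0246 0.018 ]
0.59 [ 60.5951 125.3484] 29021 [ 0.641  -0.0383  0.018 ]
```

```bash
python3 - <<'E'
from h import *
np.set_printoptions(precision=4,suppress=True)
for n in ('wrist','scene','top'):
    p=shot(n,'x_'+n)
    for r in spotter.trace('bread1',p): print(n,round(r['conf'],2),cen(r['region']),r['region'].sum(),onz(p,cen(r['region']),.018))
    hsv=cv2.cvtColor(p['img'],cv2.COLOR_BGR2HSV); m=cv2.inRange(hsv,(14,120,120),(32,255,255))
    k,_,st,c=cv2.connectedComponentsWithStats(m)
    for i in range(1,k):
        x=onz(p,c[i],.018)
        if 15<st[i,4]<3000 : print('  yellow',c[i],st[i],x)
    print(proj(p,(.663,-.245,.018)))
E
```

```text
wrist 0.97 [ 10.1581 163.1779] 506 [0.6056 0.0261 0.018 ]
wrist 0.89 [255.9783  89.1312] 785 [ 0.6631 -0.2469  0.018 ]
wrist 0.58 [ 40.2444 160.5516] 765 [ 0.6061 -0.0072  0.018 ]
  yellow [34.9177 25.8052] [   0    4   73   46 2479] [ 0.7395 -0.0321  0.018 ]
  yellow [37.7009 67.6921] [  0  64  76   9 341] [ 0.7004 -0.026   0.018 ]
  yellow [255.5085  89.7611] [238  71  38  38 293] [ 0.6625 -0.2463  0.018 ]
  yellow [11.8081 81.3232] [ 0 77 25  9 99] [0.6893 0.0037 0.018 ]
  yellow [46.5443 81.9367] [ 24  77  53  10 237] [ 0.6861 -0.0319  0.018 ]
  yellow [ 40.4847 108.6054] [   0   90   82   37 2443] [ 0.6602 -0.0197  0.018 ]
  yellow [ 87. 245.] [ 77 245  21   1  21] [ 0.5051 -0.0392  0.018 ]
  yellow [ 14.427  268.0427] [  0 261  38  17 445] [0.4827 0.0515 0.018 ]
  yellow [129.9722 308.2778] [129 302   3  15  36] [ 0.42   -0.0756  0.018 ]
  yellow [381.7073 308.0244] [380 302   4  15  41] [ 0.398  -0.3804  0.018 ]
[254.1877  89.3949]
scene 0.62 [306.8819 179.1496] 127 [0.6373 0.2045 0.018 ]
scene 0.59 [247.9036 293.7349] 83 [ 0.6647 -0.25    0.018 ]
  yellow [315.0526  35.1053] [309  32  11   7  19] [0.2754 1.1194 0.018 ]
  yellow [344.25   112.1667] [341 110   8   6  24] [0.6237 0.6061 0.018 ]
  yellow [267.0137 193.5616] [262 189  11  10  73] [0.5468 0.0828 0.018 ]
  yellow [268.8315 212.0337] [264 205  13  19  89] [0.5873 0.0189 0.018 ]
  yellow [248.9255 293.7234] [242 288  14  12  94] [ 0.6671 -0.2487  0.018 ]
[248.277  291.8938]
top 0.54 [150.3472 210.6897] 1518 [0.5081 0.3395 0.018 ]
top 0.43 [243.5294 178.3676] 68 [0.6152 0.0208 0.018 ]
top 0.41 [226.7313 197.5672] 67 [0.5488 0.0792 0.018 ]
[319.7697 163.6089]
```

Only a missed detection: the piece is still there.

```bash
python3 - <<'E'
from h import *
for i in range(3): bread(shot('wrist'),[.66,-.245])
go((.663,-.2469,.015))
E
```

```text
0.61 c [ 0.6622 -0.2471  0.018 ] size [0.0239, 0.0341] long axis yaw -2.295 edge box [237.7, 74.2, 36.0, 34.8]
0.66 c [ 0.6618 -0.2475  0.018 ] size [0.0237, 0.0338] long axis yaw -2.315 edge box [238.7, 74.8, 34.7, 32.8]
0.94 c [ 0.6621 -0.2465  0.018 ] size [0.0248, 0.0346] long axis yaw -2.329 edge box [235.8, 73.2, 36.2, 33.4]
shift mm [ 88.    0.  189.6] rotdeg [ 0.  -0.  -0.1]
```

```bash
python3 - <<'E'
from h import *
go((.662,-.247,.015),(np.pi,0,.83))
E
```

```text
shift mm [ 87.    0.2 189.6] rotdeg [  0.    0.  -51.9]
```

Request:
servo_tool:
  commands: [0.03, 0, 0, 0, 0, -10, 0.05, 0.06, 0, 0, 0, 0, -20, 0.05, 0.087, 0, 0.03, 0, 0, -30, 0.05, 0.087, 0, 0.06, 0, 0, -40, 0.05, 0.087, 0, 0.08, 0, 0, -51.8, 0.05, 0.087, 0, 0.1, 0, 0, -51.8, 0.05, 0.087, 0, 0.1, 0, 0, -51.8, 0.05]

```text
time: 40.02
tool_pos: [0.6608, -0.2463, 0.102]
ee_rot: [-3.137, 0.001, 0.826]
wrist_force: [-0.3, 0.4, -0.3]
width: 0.0498
finger_force: 0.0
```

```bash
python3 - <<'E'
from h import *
go((.662,-.247,.015),(np.pi,0,.83))
E
```

```text
shift mm [ 0.4  1.8 87. ] rotdeg [-0.2  0.1 -0.2]
```

Request:
servo_tool:
  commands: [0, 0.001, 0.04, 0, 0, 0, 0.05, 0, 0.001, 0.075, 0, 0, 0, 0.05, 0, 0.001, 0.088, 0, 0, 0, 0.05, 0, 0.001, 0.088, 0, 0, 0, 0.05, 0, 0.001, 0.088, 0, 0, 0, 0.01, 0, 0.001, 0.088, 0, 0, 0, 0.01, 0, 0.001, 0.088, 0, 0, 0, 0.01, 0, 0.001, 0.088, 0, 0, 0, 0.01, 0, 0.001, 0.088, 0, 0, 0, 0.01]

```text
time: 41.15
tool_pos: [0.6634, -0.2477, 0.018]
ee_rot: [3.139, -0.001, 0.829]
wrist_force: [0.3, -0.4, 4.5]
width: 0.0237
finger_force: 30.0
```

Request:
servo_tool:
  commands: [0, 0, -0.04, 0, 0, 0, 0.01, 0, 0, -0.09, 0, 0, 0, 0.01, 0, 0, -0.15, 0, 0, 0, 0.01, 0, 0, -0.2, 0, 0, 0, 0.01, 0, 0, -0.2, 0, 0, 0, 0.01]

```text
time: 41.78
tool_pos: [0.6647, -0.2482, 0.2232]
ee_rot: [3.131, -0.003, 0.829]
wrist_force: [-0.4, -0.3, -0.4]
width: 0.0236
finger_force: 30.0
```

```bash
python3 - <<'E'
from h import *
go(cab(Q,(-.2,-.04,.21)))
E
```

```text
shift mm [  88.7 -255.2   10.8] rotdeg [ 0.5 -0.5 51.7]
```

Request:
servo_tool:
  commands: [0.015, -0.04, 0, 0, 0, 10, 0.01, 0.03, -0.09, 0, 0, 0, 20, 0.01, 0.05, -0.14, 0, 0, 0, 30, 0.01, 0.07, -0.2, 0, 0, 0, 40, 0.01, 0.0887, -0.255, 0.01, 0, 0, 51.7, 0.01, 0.0887, -0.255, 0.01, 0, 0, 51.7, 0.01, 0.0887, -0.255, 0.01, 0, 0, 51.7, 0.01, 0.0887, -0.255, 0.01, 0, 0, 51.7, 0.01]

```text
time: 42.78
tool_pos: [0.5353, -0.0108, 0.206]
ee_rot: [3.141, 0.001, -0.075]
wrist_force: [0.4, -0.5, -0.2]
width: 0.0235
finger_force: 30.0
```

```bash
python3 - <<'E'
from h import *
print(robot.get_obs()['width']); go(cab(Q,(-.2,-.04,.055)))
E
```

```text
0.023493294290779832
shift mm [  1.5  -0.6 151. ] rotdeg [ 0.  0. -0.]
```

Request:
servo_tool:
  commands: [0.001, 0, 0.04, 0, 0, 0, 0.01, 0.001, 0, 0.09, 0, 0, 0, 0.01, 0.001, 0, 0.13, 0, 0, 0, 0.01, 0.001, 0, 0.151, 0, 0, 0, 0.01, 0.001, 0, 0.151, 0, 0, 0, 0.01, 0.001, 0, 0.151, 0, 0, 0, 0.05, 0.001, 0, 0.151, 0, 0, 0, 0.05, 0.001, 0, 0.11, 0, 0, 0, 0.05, 0.001, 0, 0.06, 0, 0, 0, 0.05, -0.07, 0, 0, 0, 0, 0, 0.05]

```text
time: 44.02
tool_pos: [0.4901, -0.0066, 0.1901]
ee_rot: [3.141, -0.004, -0.074]
wrist_force: [0.3, 0.0, 0.5]
width: 0.0497
finger_force: 0.0
```

```bash
python3 - <<'E'
from h import *
np.set_printoptions(precision=4,suppress=True)
print(robot.get_obs()['tool_pos'])
for i in range(2):
    w=shot('wrist','w14')
    for r in spotter.trace('bread1',w): print(round(r['conf'],2),cen(r['region']),r['region'].sum(),onz(w,cen(r['region']),.036))
t=shot('top')
for k in ('tray','trivet','bread1'):
    for r in spotter.trace(k,t): print(k,round(r['conf'],2),cen(r['region']),onz(t,cen(r['region']),.018))
print(cab(Q,(-.25,-.103,0)),cab(Q,(-.11,.103,0)))
go(cab(Q,(-.33,-.025,.13)))
E
```

```text
[ 0.4901 -0.0066  0.1901]
0.94 [253.7473  54.5005] 1037 [ 0.6072 -0.015   0.036 ]
0.83 [165.9015 128.174 ] 914 [0.5468 0.0747 0.036 ]
0.74 [187.7617  28.2527] 835 [0.6338 0.0429 0.036 ]
0.65 [216.9208  52.1815] 1036 [0.6117 0.0186 0.036 ]
0.56 [224.4557  85.2328] 610 [0.5822 0.0145 0.036 ]
0.73 [63.3095  4.06  ] 433 [0.6643 0.1548 0.036 ]
0.72 [253.8372  56.7139] 989 [ 0.6068 -0.0148  0.036 ]
0.68 [225.599   86.3078] 601 [0.5822 0.0142 0.036 ]
0.57 [167.9416 128.936 ] 891 [0.5463 0.0745 0.036 ]
0.56 [256.5128 131.9028] 823 [ 0.5371 -0.0122  0.036 ]
tray 0.64 [150.3315 210.2075] [0.5098 0.3396 0.018 ]
tray 0.35 [374.6537 154.3039] [ 0.6931 -0.4382  0.018 ]
trivet 0.62 [149.3182 214.0511] [0.4966 0.3426 0.018 ]
bread1 0.74 [215.5159 153.2857] [0.7068 0.1177 0.018 ]
bread1 0.69 [204.3239 254.9507] [0.3561 0.1547 0.018 ]
[ 0.4822 -0.0695  0.    ] [0.637  0.1256 0.    ]
shift mm [-80.9 -14.5  55.3] rotdeg [-0.   0.2  0. ]
```

View pics/w14.png

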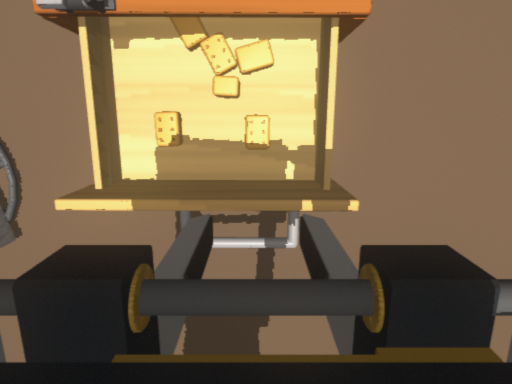

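All six pieces lie in the drawer: (190,28), (218,53), (254,56), (226,86), (168,128) and (257,131). Now I'll push it home by the bar.

Request:
servo_tool:
  commands: [-0.045, -0.015, 0, 0, 0, 0, 0.0, -0.091, -0.029, 0, 0, 0, 0, 0.0, -0.091, -0.029, 0, 0, 0, 0, 0.0, -0.091, -0.029, 0.05, 0, 0, 0, 0.0, -0.091, -0.029, 0.1, 0, 0, 0, 0.0, -0.091, -0.029, 0.118, 0, 0, 0, 0.0, -0.091, -0.029, 0.118, 0, 0, 0, 0.0, -0.091, -0.029, 0.118, 0, 0, 0, 0.0]

```text
time: 45.42
tool_pos: [0.4008, 0.0291, 0.0696]
ee_rot: [3.141, -0.001, -0.074]
wrist_force: [0.6, -0.4, 0.3]
width: 0.0006
finger_force: 0.0
```

```bash
python3 - <<'E'
from h import *
go(cab(Q,(-.173,-.01,.071)))
E
```

```text
shift mm [165.4  -0.7  -1.2] rotdeg [ 0.  -0.1 -0. ]
```

Request:
servo_tool:
  commands: [0.012, 0, -0.001, 0, 0, 0, 0.0, 0.025, 0, -0.001, 0, 0, 0, 0.0, 0.04, 0, -0.001, 0, 0, 0, 0.0, 0.055, 0, -0.001, 0, 0, 0, 0.0, 0.07, 0, -0.001, 0, 0, 0, 0.0, 0.085, 0, -0.001, 0, 0, 0, 0.0, 0.1, 0, -0.001, 0, 0, 0, 0.0, 0.115, 0, -0.001, 0, 0, 0, 0.0, 0.13, 0, -0.001, 0, 0, 0, 0.0, 0.143, 0, -0.001, 0, 0, 0, 0.0]

```text
time: 46.68
tool_pos: [0.5431, 0.0186, 0.0698]
ee_rot: [3.141, 0.0, -0.074]
wrist_force: [-2.2, -1.4, 1.4]
width: 0.0001
finger_force: 1.1
```

Request:
servo_tool:
  commands: [0.01, 0, 0, 0, 0, 0, 0.0, 0.017, 0, 0, 0, 0, 0, 0.0, 0.022, 0, 0, 0, 0, 0, 0.0, 0.025, 0, 0, 0, 0, 0, 0.0, 0.025, 0, 0, 0, 0, 0, 0.0, 0.025, 0, 0, 0, 0, 0, 0.0]

```text
time: 47.42
tool_pos: [0.5649, 0.0171, 0.0698]
ee_rot: [3.141, 0.005, -0.074]
wrist_force: [-6.9, -0.7, 2.0]
width: 0.0007
finger_force: 3.4
```

Request:
servo_tool:
  commands: [0.002, 0, 0, 0, 0, 0, 0.0, 0.004, 0, 0, 0, 0, 0, 0.0, 0.004, 0, 0, 0, 0, 0, 0.0, 0.004, 0, 0, 0, 0, 0, 0.0]

```text
time: 47.92
tool_pos: [0.565, 0.0171, 0.0697]
ee_rot: [3.141, 0.014, -0.073]
wrist_force: [-16.1, -0.6, 9.3]
width: 0.0006
finger_force: 8.3
```

Request:
servo_tool:
  commands: [-0.01, 0, 0, 0, 0, 0, 0.0, -0.05, 0, 0, 0, 0, 0, 0.0, -0.08, 0, -0.05, 0, 0, 0, 0.0, -0.08, 0, -0.1, 0, 0, 0, 0.0, -0.08, 0, -0.15, 0, 0, 0, 0.0, -0.08, 0, -0.17, 0, 0, 0, 0.0, -0.08, 0, -0.17, 0, 0, 0, 0.0]

```text
time: 48.8
tool_pos: [0.4928, 0.0228, 0.2425]
ee_rot: [-3.141, -0.007, -0.073]
wrist_force: [-0.0, 0.5, -0.4]
width: 0.0005
finger_force: 0.0
```

```bash
python3 - <<'E'
from h import *
np.set_printoptions(precision=4,suppress=True)
print(robot.get_obs()['tool_pos'])
w=shot('wrist','w15')
for r in spotter.trace('drawer_handle',w)[:1]:
    m=r['region'];print('handle',r['box'],cen(m))
# edges of bar: column profile, brightness gray
print([ (r, w['img'][r,int(proj(w,cab(Q,(-.16,-.05,.077)))[0])].tolist()) for r in range(int(proj(w,cab(Q,(-.16,-.05,.077)))[1])-12,int(proj(w,cab(Q,(-.16,-.05,.077)))[1])+14,2)])
for y in (-.05,0): print('pred bar shut',proj(w,cab(Q,(-.165,y,.072))),proj(w,cab(Q,(-.155,y,.072))), 'out10', proj(w,cab(Q,(-.175,y,.072))))
for th in (.9,1.05): print('ball',th,proj(w,cab(Q,(-.102+.07*np.sin(th),.085,.114+.07*np.cos(th)))))
for r in spotter.trace('lever_tip',w)[:1]: print('lever',r['conf'],r['box'],cen(r['region']))
go(cab(Q,(-.01,.085,.2)))
E
```

```text
[0.4928 0.0228 0.2425]
handle [102.5, 27.2, 281.9, 71.4] [248.9318  51.3399]
[(79, [123, 158, 196]), (81, [122, 158, 195]), (83, [122, 157, 195]), (85, [123, 157, 194]), (87, [139, 160, 185]), (89, [229, 234, 238]), (91, [251, 252, 253]), (93, [252, 253, 254]), (95, [231, 234, 239]), (97, [158, 164, 172]), (99, [88, 110, 134]), (101, [123, 155, 191]), (103, [122, 156, 192])]
pred bar shut [294.367   96.7932] [294.6394  86.3075] out10 [294.0983 107.1378]
pred bar shut [244.1856  96.7455] [244.1156  86.2599] out10 [244.2547 107.0899]
ball 0.9 [110.1344 -94.8915]
ball 1.05 [114.8    -97.0139]
lever 0.69 [17.2, 114.8, 51.7, 96.9] [ 51.4736 158.6818]
shift mm [238.3 -95.2  37.8] rotdeg [-0.   0.1  0. ]
```

The drawer is home: a hard stop, with the bar where predicted. I'll go behind the ball now to flip the lever forward.

Request:
servo_tool:
  commands: [0.06, -0.03, 0, 0, 0, 0, 0.0, 0.12, -0.06, 0, 0, 0, 0, 0.0, 0.18, -0.095, 0, 0, 0, 0, 0.0, 0.24, -0.095, 0, 0, 0, 0, 0.0, 0.24, -0.095, 0, 0, 0, 0, 0.0, 0.24, -0.095, 0, 0, 0, 0, 0.0, 0.24, -0.095, 0, 0, 0, 0, 0.0]

```text
time: 49.82
tool_pos: [0.7369, 0.0997, 0.2396]
ee_rot: [3.141, 0.001, -0.074]
wrist_force: [-0.4, -0.4, -0.2]
width: 0.0007
finger_force: 0.0
```

```bash
python3 - <<'E'
from h import *
go(cab(Q,(-.010,.085,.15)))
E
```

```text
shift mm [-1.4 -0.4 89.6] rotdeg [0.  0.1 0. ]
```

Request:
servo_tool:
  commands: [0, 0, 0.045, 0, 0, 0, 0.0, 0, 0, 0.089, 0, 0, 0, 0.0, 0, 0, 0.089, 0, 0, 0, 0.0, 0, 0, 0.089, 0, 0, 0, 0.0]

```text
time: 50.32
tool_pos: [0.738, 0.0997, 0.1541]
ee_rot: [-3.141, -0.004, -0.074]
wrist_force: [0.0, -0.8, 0.1]
width: 0.0002
finger_force: 0.0
```

Request:
servo_tool:
  commands: [-0.008, 0, 0, 0, 0, 0, 0.0, -0.0145, 0, 0, 0, 0, 0, 0.0, -0.019, 0, -0.006, 0, 0, 0, 0.0, -0.0235, 0, -0.0112, 0, 0, 0, 0.0, -0.029, 0, -0.017, 0, 0, 0, 0.0, -0.036, 0, -0.023, 0, 0, 0, 0.0, -0.045, 0, -0.029, 0, 0, 0, 0.0, -0.055, 0, -0.033, 0, 0, 0, 0.0, -0.065, 0, -0.036, 0, 0, 0, 0.0, -0.075, 0, -0.038, 0, 0, 0, 0.0]

```text
time: 51.58
tool_pos: [0.6682, 0.1051, 0.1975]
ee_rot: [-3.139, -0.021, -0.074]
wrist_force: [7.7, 0.2, 9.5]
width: 0.0006
finger_force: 4.4
```

```bash
python3 - <<'E'
from h import *
print(robot.get_obs()['wrist_force']); s=shot('scene','s16'); go(cab(Q,(-.139,.085,.165)))
for th in (1.05,.5,0,-.3): print(th,proj(s,cab(Q,(-.102+.07*np.sin(th),.085,.114+.07*np.cos(th)))))
for r in spotter.trace('lever_tip',s)[:2]: print('lever',r['conf'],r['box'],cen(r['region']))
g=cv2.cvtColor(s['img'],cv2.COLOR_BGR2GRAY);v,u=np.nonzero(g[150:190,270:310]<35);print(u.size and (u.mean()+270,v.mean()+150,u.size))
E
```

```text
[7.6763098  0.19725661 9.47724133]
shift mm [-60.5   0.   31.3] rotdeg [-0.1 -1.1  0. ]
1.05 [318.16211714 181.40033288]
0.5 [310.96516581 171.60159403]
0 [301.09028729 164.98974483]
-0.3 [294.82990021 162.92079795]
(np.float64(300.0344827586207), np.float64(158.89655172413794), 29)
```

The tip is riding high on the ball, with 9 N upward. I'll back off, go lower and push again.

Request:
servo_tool:
  commands: [0.015, 0, 0, 0, 0, 0, 0.0, 0.03, 0, 0, 0, 0, 0, 0.0, 0.03, 0, 0.01, 0, 0, 0, 0.0, 0.03, 0, 0.022, 0, 0, 0, 0.0, 0.03, 0, 0.022, 0, 0, 0, 0.0, 0.03, 0, 0.022, 0, 0, 0, 0.0]

```text
time: 52.42
tool_pos: [0.6923, 0.1031, 0.1669]
ee_rot: [3.141, 0.0, -0.074]
wrist_force: [0.4, -0.1, -0.5]
width: 0.0003
finger_force: 0.0
```

```bash
python3 - <<'E'
from h import *
np.set_printoptions(precision=4,suppress=True)
o=robot.get_obs();print(o['tool_pos'],o['wrist_force'])
c=R.from_euler('z',.0741).apply(o['tool_pos']-np.array([Q[0],Q[1],0])); print('cab',c)
for n in('scene','top','wrist'):
    s=shot(n,'y_'+n)
    for r in spotter.trace('lever_tip',s)[:2]: print(n,'lever',r['conf'],r['box'],cen(r['region']))
    if n=='scene':
        g=s['img'].max(2); k,l,st,cc=cv2.connectedComponentsWithStats((g<45).astype(np.uint8)[145:195,265:330]); print([(cc[i]+[265,145],st[i]) for i in range(1,k) if st[i,4]>8])
E
```

```text
[0.6923 0.1031 0.1669] [ 0.3587 -0.0653 -0.5481]
cab [-0.0532  0.0847  0.1669]
scene lever 0.67 [290.1, 175.0, 14.5, 6.9] [296.6667 176.2333]
[(array([318.8525, 152.5207]), array([ 41,   0,  24,  16, 217], dtype=int32)), (array([305.9375, 166.0312]), array([30, 16, 23, 11, 32], dtype=int32))]
top lever 0.47 [132.9, 181.5, 36.2, 57.8] [150.1201 210.0778]
wrist lever 0.78 [249.8, 314.6, 11.3, 39.4] [255.1678 333.1503]
```

Request:
servo_tool:
  commands: [-0.01, 0, 0, 0, 0, 0, 0.0, -0.02, 0, 0, 0, 0, 0, 0.0, -0.03, 0, -0.002, 0, 0, 0, 0.0, -0.041, 0, -0.005, 0, 0, 0, 0.0, -0.0505, 0, -0.008, 0, 0, 0, 0.0, -0.06, 0, -0.009, 0, 0, 0, 0.0, -0.0695, 0, -0.008, 0, 0, 0, 0.0, -0.076, 0, -0.004, 0, 0, 0, 0.0, -0.0825, 0, 0.001, 0, 0, 0, 0.0, -0.086, 0, 0.003, 0, 0, 0, 0.0]

```text
time: 53.98
tool_pos: [0.6113, 0.1092, 0.1669]
ee_rot: [-3.14, -0.014, -0.074]
wrist_force: [14.3, -0.9, 1.2]
width: 0.0005
finger_force: 7.4
```

Request:
servo_tool:
  commands: [-0.002, 0, 0.002, 0, 0, 0, 0.0, -0.003, 0, 0.003, 0, 0, 0, 0.0, -0.003, 0, 0.003, 0, 0, 0, 0.0]

```text
time: 54.35
tool_pos: [0.6112, 0.1092, 0.1669]
ee_rot: [-3.14, -0.022, -0.075]
wrist_force: [15.2, -0.4, 4.4]
width: 0.0004
finger_force: 7.9
```

The lever is pressing against its stop where expected. I'll back off and verify.

Request:
servo_tool:
  commands: [0.015, 0, -0.01, 0, 0, 0, 0.0, 0.02, 0, -0.06, 0, 0, 0, 0.0, -0.03, 0, -0.1, 0, 0, 0, 0.0, -0.09, 0, -0.1, 0, 0, 0, 0.0, -0.13, 0.02, -0.1, 0, 0, 0, 0.0, -0.13, 0.04, -0.1, 0, 0, 0, 0.0, -0.13, 0.04, -0.1, 0, 0, 0, 0.0]

```text
time: 55.22
tool_pos: [0.4701, 0.0788, 0.262]
ee_rot: [-3.141, -0.001, -0.075]
wrist_force: [0.4, 1.0, -0.7]
width: 0.0004
finger_force: 0.0
```

```bash
python3 - <<'E'
from h import *
np.set_printoptions(precision=3,suppress=True)
o=robot.get_obs();print(o['tool_pos'],o['wrist_force'])
w=shot('wrist','z_w'); s=shot('scene'); t=shot('top')
g=w['img'].max(2); k,l,st,cc=cv2.connectedComponentsWithStats((g<60).astype(np.uint8))
for th in (-.85,-.65,-.5): print(th,proj(w,cab(Q,(-.102+.07*np.sin(th),.085,.114+.07*np.cos(th)))),proj(s,cab(Q,(-.102+.07*np.sin(th),.085,.114+.07*np.cos(th)))))
print([(cc[i],st[i].tolist()) for i in range(1,k) if 100<st[i,4]<3000 and cc[i][1]<230])
for n,p in(('s',s),('t',t),('w',w)):
  for r in spotter.trace('lever_tip',p)[:1]: print(n,'lever',r['conf'],r['box'],cen(r['region']))
  for r in spotter.trace('tray',p)[:1]: print(n,'tray',r['conf'],onz(p,cen(r['region']),.018))
  for r in spotter.trace('bread1',p): print(n,'bread',r['conf'],onz(p,cen(r['region']),.018))
print('bar pred',proj(w,cab(Q,(-.165,-.05,.077))),proj(w,cab(Q,(-.155,-.05,.077))))
u=int(proj(w,cab(Q,(-.16,-.05,.077)))[0]);v=int(proj(w,cab(Q,(-.16,-.05,.077)))[1]);print([(r,w['img'][r,u].tolist()) for r in range(v-14,v+14,2)])
E
```

```text
[0.47  0.079 0.262] [ 0.439  1.002 -0.667]
-0.85 [199.894  40.399] [285.1   163.447]
-0.65 [197.163  22.474] [288.226 162.615]
-0.5 [195.235   6.713] [290.911 162.465]
[(array([201.332,  40.624]), [187, 26, 29, 30, 639])]
s lever 0.68 [282.5, 164.1, 22.1, 19.7] [291.824 173.454]
s tray 0.78 [0.5   0.344 0.018]
t tray 0.7 [0.508 0.34  0.018]
w lever 0.59 [186.5, 0.6, 35.7, 56.2] [204.13   28.643]
w tray 0.62 [0.502 0.338 0.018]
bar pred [346.47   68.831] [347.084  58.374]
[(49, [49, 62, 77]), (51, [49, 63, 77]), (53, [50, 62, 76]), (55, [49, 61, 75]), (57, [49, 61, 74]), (59, [58, 68, 80]), (61, [148, 154, 160]), (63, [186, 192, 198]), (65, [207, 213, 219]), (67, [169, 174, 181]), (69, [124, 128, 133]), (71, [53, 63, 75]), (73, [48, 60, 73]), (75, [48, 60, 73])]
```

The ball is at the locked position, (201,41) against (200,40) predicted. The drawer is shut, the tray hasn't moved, and the robot touches nothing. I'm handing it in.

```bash
python3 -c "
from bench import close_job
print(close_job())"
```

```text
the job is handed in; nothing more can be done
None
```

I handed the job in at about 55 s of the 208 s limit, and no verdict came back: all six shortbread pieces are in the shut drawer, the lever is locked at the front, and the empty tray stands released on the trivet; I did not re-measure the mill, oil bottle, mug and salt jar.

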